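Start the drying run for freshly pinned beetles

TASK

Start a drying run: open the drying cabinet (its turnbuttons must be turned clear first), set every cork block with a pinned beetle flat on the tray, lower the hood fully and secure it with both turnbuttons turned square across. Only then turn the red isolator fully on, which releases the heat selector, and turn the selector to its green dot. Leave the pot, tweezers, vial and eraser where they are.

Things in the scene. Friction and masses are not known exactly. Their poses are not given: they have to be found in the camera images.
- tray_center (a point): Centre of the tray floor of the white drying cabinet (210 deep x 318 wide, deck 36 mm above the worktop; fixed, but each time elsewhere and slightly turned). Floor 38 mm above the worktop, 124 (x) x 180 mm (y), with a 3 mm lip. Axes: x to the cabinet back (hinge), y to its left, z up. A loaded block lies flat on the floor, anywhere inside the lip; the switches stand left of it.
- hood (a joint): Clear hinged hood over the tray, 136 x 196 x 55 mm: rad, 0 = fully down, 1.6 = open, its front wall then looking up (starts down, stop 1.65). Held down while a turnbutton lies over its flange. Stiff hinge: it stays at any angle and needs about 3 N at the handle. The beetles clear its roof when their blocks lie flat.
- hood_handle (a point): Middle of the hood's black round handle bar, 10 mm thick, 48 mm between its legs, parallel to the hinge (cabinet y), 36 mm off the hood's front wall. At hood angle h, from hood_hinge in cabinet axes: x = -0.172 cos h + 0.034 sin h, z = 0.172 sin h + 0.034 cos h. When down it is 71 mm above the worktop. Axes turn with the hood.
- hood_hinge (a point): Middle of the hood's hinge line at the back of the cabinet, 37 mm above the worktop; the line runs along the cabinet's y. Axes as tray_center; fixed to the cabinet.
- isolator (a joint): Red isolator switch (front one): rad, 0 = off (white dot), 1.57 = on (red dot, stop), positive clockwise from above; stays where left, friction 0.1 N m. Geared to a brass bar that slides along the panel: at off the bar stands in the notch of the selector's collar and locks it; it comes clear at about 1.2. With the selector turned, the isolator cannot go back to off.
- isolator_grip (a point): On the isolator's vertical axis at gripping height, 77 mm above the worktop. The red wing is 12 mm thick, 46 mm long, from 24 mm below this point to 12 mm above it; under it a disc of 21 mm radius. Axes turn with the switch: the wing's length lies along this point's x (at off front to back, at on left to right).
- selector (a joint): Black heat selector (rear one, 100 mm behind the isolator): rad, 0 = white dot (no heat), 0.70 = yellow dot, 1.396 (80 degrees) = larger green dot (drying), 2.09 = red dot, positive clockwise from above; stop at 2.2; stays where left, friction 0.06 N m; starts at 0, locked while the isolator is off.
- selector_grip (a point): On the selector's vertical axis at gripping height, 77 mm above the worktop. The black wing is 12 mm thick, 46 mm long, from 24 mm below this point to 12 mm above it; under it the notched steel collar, radius 27 mm. Axes turn with the switch: the wing's length lies along this point's y; the white line on its +y end is the pointer (to the cabinet's left at 0).
- turnbutton_left (a joint): Left turnbutton in front of the hood, steel bar 48 x 14 mm on a centre pivot: rad, 0 = parked along the hood's front edge, clear of the hood below 0.3, 1.57 = square across (stop), one end over the flange of the shut hood, which it holds down; starts anywhere between; positive clockwise from above; stays, friction 0.05 N m. Left across, it stops the hood from going down.
- turnbutton_right (a joint): Right turnbutton in front of the hood, steel bar 48 x 14 mm on a centre pivot: rad, 0 = parked along the hood's front edge, clear of the hood below 0.3, 1.57 = square across (stop), one end over the flange of the shut hood, which it holds down; starts anywhere between; positive clockwise from above; stays, friction 0.05 N m. Left across, it stops the hood from going down.
- turnbutton_left_grip (a point): On the left turnbutton's vertical axis, at gripping height, 70 mm above the worktop. Its black thumb fin is 8 mm thick, 34 mm long, and reaches from 22 mm below this point to 12 mm above it; under the fin is the bar. Axes turn with it: the fin's length lies along this point's y. The front wall of the shut hood (92 mm above the worktop) is 38 mm behind the axis.
- turnbutton_right_grip (a point): On the right turnbutton's vertical axis, at gripping height, 70 mm above the worktop. Its black thumb fin is 8 mm thick, 34 mm long, and reaches from 22 mm below this point to 12 mm above it; under the fin is the bar. Axes turn with it: the fin's length lies along this point's y. The front wall of the shut hood (92 mm above the worktop) is 38 mm behind the axis.
- block_green_center (a point): Cork block with a pinned metallic green beetle, block 56 (x) x 28 (y) x 22 (z) mm, 40 g, pin standing up to 48 mm above the block's underside; beetle (18 mm long, 10 mm wide) in the middle, 30 to 40 mm above the underside. Grip it across the 28 mm sides. This point: centre of the cork block, 11 mm above its underside; z up. Two or three of the four such blocks are there.
- block_brown_center (a point): Cork block with a pinned brown beetle, block 56 (x) x 28 (y) x 22 (z) mm, 40 g, pin standing up to 48 mm above the block's underside; beetle (18 mm long, 10 mm wide) in the middle, 30 to 40 mm above the underside. Grip it across the 28 mm sides. This point: centre of the cork block, 11 mm above its underside; z up. Two or three of the four such blocks are there.
- block_black_center (a point): Cork block with a pinned black beetle, block 56 (x) x 28 (y) x 22 (z) mm, 40 g, pin standing up to 48 mm above the block's underside; beetle (18 mm long, 10 mm wide) in the middle, 30 to 40 mm above the underside. Grip it across the 28 mm sides. This point: centre of the cork block, 11 mm above its underside; z up. Two or three of the four such blocks are there.
- block_blue_center (a point): Cork block with a pinned dark blue beetle, block 56 (x) x 28 (y) x 22 (z) mm, 40 g, pin standing up to 48 mm above the block's underside; beetle (18 mm long, 10 mm wide) in the middle, 30 to 40 mm above the underside. Grip it across the 28 mm sides. This point: centre of the cork block, 11 mm above its underside; z up. Two or three of the four such blocks are there.
- pin_pot_center (a point): Open white pot with insect pins, 46 mm diameter, 41 mm high; centre. Not part of the work.
- tweezers_center (a point): Steel tweezers lying on their side, 101 mm long; centre. Not part of the work.
- vial_center (a point): Small screw-cap vial, 27 mm diameter, 46 mm high; centre. Not part of the work.
- eraser_center (a point): Eraser, 20 x 46 x 12 mm; centre. Not part of the work.

How it is judged:
By the outcome, as a careful person would: the job done as asked, in the order asked, and still so for the second after the job is handed in, with the robot touching nothing.
Of block_green, block_brown, block_black, block_blue only 2 to 3 are there at a start; the rules pass over those that are not, and their reading is None.
At some moment in a run one of block_green, block_brown, block_black, block_blue may be knocked a few centimetres aside while the robot is not near it.
Once in a run the grip may slacken for a moment while it holds something.
It also fails if it takes over 210 s, if anything falls off the work surface, if the arm or the gripper's body presses on something with over 40 N, if the wrist force passes 120 N, or if a joint passes its speed limit or range.

ROBOT

A 6-joint arm with a two-finger parallel gripper is mounted at the origin on a cart in front of the work surface, level with it; the furniture and walls round the work are solid. World frame = base frame: x ahead of the robot, y to its left, z up, the work surface at z = 0. Lengths are in m, angles in rad, forces in N, time in s.
With the tool pointing down it reaches from about 0.3 to 0.875 m from the base axis. Payload 6.4 kg.
Tool frame: the origin (TCP) lies on the centre line of the jaws, within the pads' length; the fingertips stand 11 mm ahead of it and the grasp point (between the pads) lies 8 mm behind it; z points along the fingers, y is the line along which they close (so a half turn about z gives the same grasp; the last joint's range is limited). The gripper opens to 88 mm and grips with 3 to 60 N. Pads are 18 mm wide; open, the fingers measure 123 mm over their backs; the gripper's body (75 mm by 187 mm) begins 45 mm behind the grasp point.
Start: joints at [1.143, 0.181, 1.607, -0, 1.354, -0.206], TCP at [0.126, 0.561, 0.25] pointing down, gripper open.
Joint ranges: [-2.99, 2.99], [-0.89, 2.07], [0.3, 2.58], [-1.14, 4.28], [0, 2.63], [-3.12, 3.12]. Speed limits (rad/s): [2.57, 2.57, 3.01, 3.14, 3.14, 3.14].

INTERFACE

Orientations are given as a unit quaternion [x, y, z, w].
In Python, from workcell import robot gives the robot as it stands. The module is installed in compiled form; this text tells all that it offers.
- The arm moves only by the tool move_arm, never from a script. Its argument "rows" is a list of rows, each a list of 3 entries, a list of its own where there are three numbers: the turn, a rotation vector about the tool's x, y, z in rad, then the shift along the tool's x, y, z in mm, then the opening, from -1 (shut) to 1 (fully open). In form: [[[ax, ay, az], [tx, ty, tz], grip], ...]. A call has exactly 5 rows; each row is the pose to reach, as a shift and turn from the pose commanded when the call began, along the tool's axes at that moment; what a row does not reach only later rows make up. A row lasts 1/8 s, in which the tool goes at most 62.5 mm and 10.7 degrees, less where a joint would pass 70% of its speed; a pose out of reach is approached as far as the arm can. A call with a gripper value outside its range is refused whole. The fingers move at their own pace and stop on an object; "newtons" is the grip in N (left out, the last holds). Time passes only in rows, so rows that repeat a pose let the fingers close, or fill a call up. It gives the time, the measured TCP pose, the force, the opening and the grip force at its end, in the units of the state.
- robot.sense(): the state, without advancing time (a new reading comes with each control period).
- robot.snapshot(name): name is "scene" or "top" or "wrist"; returns a dict with "frame" (480x640x3 uint8, blue, green, red), "fov_y" (degrees; the focal length in pixels is half the picture's height over the tangent of half this angle, whatever the lens; pixels are square), "cx", "cy" (the principal point, pixels), "T" (4x4, takes a point from camera to world coordinates). Camera axes: x right, y down, z forward; pixel columns grow to the right and rows downward; lengths in m; the calibration is good to about 2 mm. The wrist camera is an equidistant fisheye: a pixel r from the principal point sees the ray r / f radians off the axis. A picture is of the moment at which its call begins. There is no depth.
- robot.sign_off(): hands the job in; it is judged then, once.
The state is a dict: "time": time; "joint_positions": joint angles; "dq": joint speeds; "joint_torque": joint torques, N m; "eef_pos": TCP position; "tcp_rot": TCP orientation; "contact_force": force on the tool from outside, world axes, zero at the start; "moment": the same for the moment, N m; "finger_gap": finger opening in m; "grasp_force": force on a finger pad.
Only numpy, scipy, OpenCV 4.12 (cv2) and the standard library are available. Lean on these libraries where they do the work, as an engineer would, in place of code of your own. Each camera call takes 0.05 s, during which the arm holds its last target. There are 200 camera calls.

## Working session

There is one attempt and no reset: what is moved stays moved. The work goes in short steps, Python scripts to look and compute and a tool call to move; the robot and the scene stay as the last step left them, time stands still between calls to the robot, and variables do not carry over. Pictures are saved under pics/ and viewed, at most 14 in all, crops included, and the job is handed in when it is done.

Besides the shell and the picture viewer there is one more tool, called after ">>>" as name(argument=value, ...) on one line, values as JSON. move_arm: Moves the arm, as the interface text tells. Its arguments: {"type":"object","properties":{"rows":{"type":"array"},"newtons":{"type":"number"}},"required":["rows"]}

```bash
mkdir -p pics
cat > h.py <<'E'
import numpy as np, cv2
from scipy.spatial.transform import Rotation as R
from workcell import robot
def snap(n):
    return robot.snapshot(n)
def foc(s): return 240/np.tan(np.radians(s["fov_y"])/2)
def ray(s,u,v,fish=False):
    f=foc(s); d=np.array([(u-s["cx"]),(v-s["cy"])],float)
    if fish:
        r=np.hypot(*d); t=r/f; d3=np.array([*(d/max(r,1e-9)*np.sin(t)),np.cos(t)])
    else: d3=np.array([*(d/f),1.])
    return s["T"][:3,3], s["T"][:3,:3]@d3
def onz(s,u,v,z,fish=False):
    o,d=ray(s,u,v,fish); return o+d*(z-o[2])/d[2]
def proj(s,p,fish=False):
    c=s["T"][:3,:3].T@(np.array(p)-s["T"][:3,3]); f=foc(s)
    if fish:
        rr=np.hypot(c[0],c[1]); t=np.arctan2(rr,c[2]); return s["cx"]+f*t*c[0]/rr, s["cy"]+f*t*c[1]/rr
    return s["cx"]+f*c[0]/c[2], s["cy"]+f*c[1]/c[2]
E
python3 - <<'E'
from h import *
for n in("top","scene","wrist"):
    s=snap(n); cv2.imwrite(f"pics/{n}0.png",s["frame"]); print(n,s["fov_y"],s["cx"],s["cy"],s["T"].round(3).tolist())
s=robot.sense(); print(s)
E
```

```text
top 48.945293626027656 323.00338373304135 228.32218176455373 [[0.024, -0.983, 0.184, 0.298], [-0.999, -0.028, -0.019, -0.019], [0.023, -0.183, -0.983, 1.158], [0.0, 0.0, 0.0, 1.0]]
scene 42.66738374748254 322.1639412714988 235.85125194816408 [[0.528, -0.365, 0.767, -0.447], [-0.849, -0.243, 0.469, -0.6], [0.015, -0.899, -0.438, 0.639], [0.0, 0.0, 0.0, 1.0]]
wrist 65.70646984690485 316.7654303813793 244.88074434058092 [[0.22, 0.927, 0.303, 0.048], [0.975, -0.209, -0.071, 0.577], [-0.002, 0.311, -0.95, 0.383], [0.0, 0.0, 0.0, 1.0]]
{'time': 0.15, 'joint_positions': array([ 1.14270597e+00,  1.81385001e-01,  1.60772699e+00,  1.54860760e-06,
        1.35374893e+00, -2.06281846e-01]), 'dq': array([ 0.00054941, -0.00225705, -0.00173208, -0.00162475, -0.00010982,
       -0.00115946]), 'joint_torque': array([ 1.64475488e-03, -4.34231043e+01, -3.42174268e+01,  7.01159961e-02,
        3.56430060e-02, -5.55336828e-05]), 'eef_pos': array([0.1263164 , 0.56058513, 0.24903366]), 'tcp_rot': array([ 1.10677189e-01,  9.93856206e-01, -6.02263222e-04, -1.98500304e-04]), 'contact_force': array([-0.14876607, -0.36006756, -0.54188149]), 'moment': array([ 0.02000817, -0.02744803, -0.03997855]), 'grasp_force': 0.0, 'finger_gap': 0.08781673705549121}
```

View pics/top0.png

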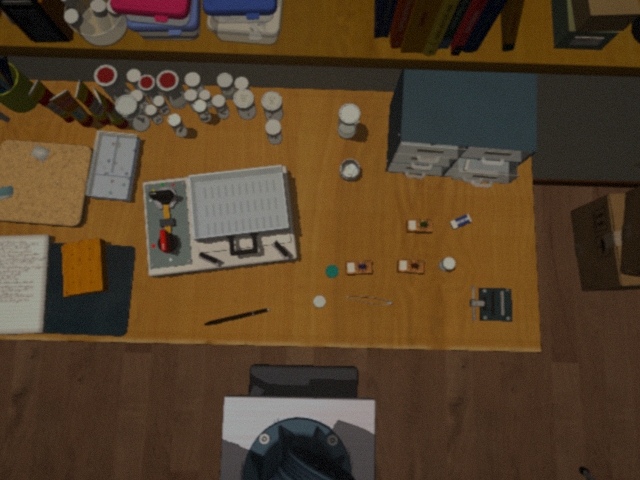

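View pics/scene0.png

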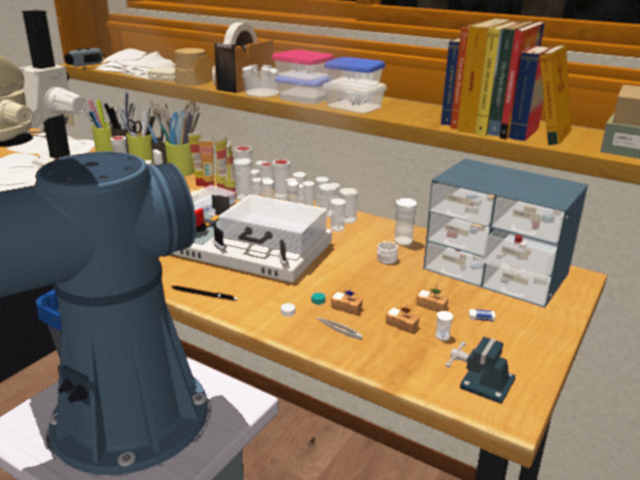

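Top view: the cabinet is at px (145–298, 168–275), with the isolator at (165,240), the selector at (162,198), turnbuttons at about (211,258) and (283,250), and the handle at (243,243). Three blocks lie at (419,227), (359,268) and (411,267).

Run:
```python
from h import *
s=snap("top"); f=s["frame"]
cv2.imwrite("pics/c1.png",cv2.resize(f[160:285,135:310],None,fx=4.5,fy=4.5,interpolation=cv2.INTER_CUBIC))
cv2.imwrite("pics/c2.png",cv2.resize(f[205:315,315:480],None,fx=4.8,fy=4.8,interpolation=cv2.INTER_CUBIC))
for u,v,z in [(419,227,.01),(359,268,.01),(411,267,.01),(211,258,.07),(283,250,.07),(243,243,.07),(165,240,.08),(162,198,.08)]: print(u,v,onz(s,u,v,z).round(3))
```

```text
419 227 [ 0.521 -0.254  0.01 ]
359 268 [ 0.426 -0.122  0.01 ]
411 267 [ 0.431 -0.236  0.01 ]
211 258 [0.432 0.19  0.07 ]
283 250 [0.453 0.042 0.07 ]
243 243 [0.465 0.126 0.07 ]
165 240 [0.465 0.285 0.08 ]
162 198 [0.554 0.298 0.08 ]
```

View pics/c1.png

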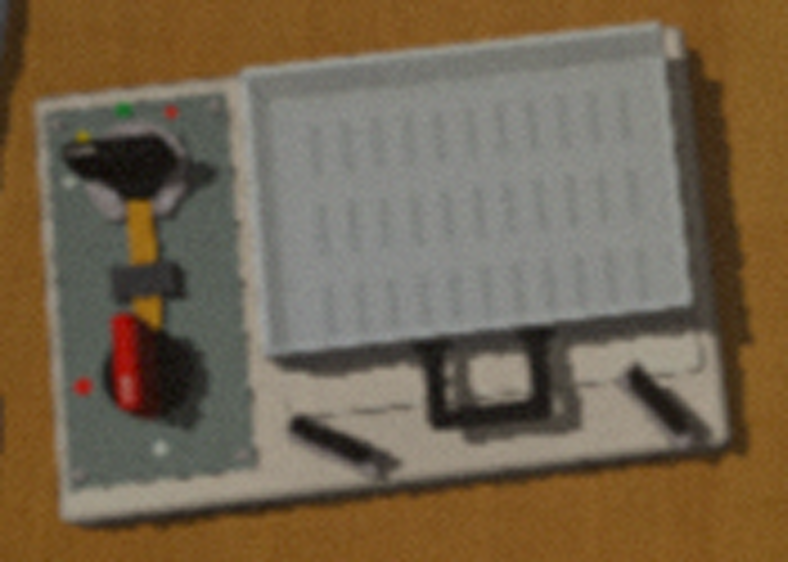

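View pics/c2.png

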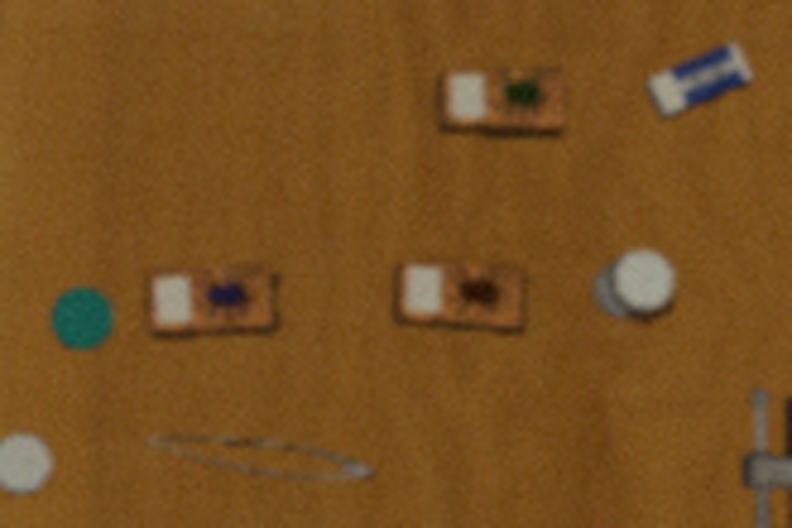

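Crops: the fins' left ends are turned up (left about 30°, right about 54° from parked). The isolator is at off, and the blocks (green, blue, brown) have their long axes roughly along world y.

```bash
cat >> h.py <<'E'
def go(p,yaw=None,z_down=True):
    """print tool-frame shift mm & turn to reach world TCP p with tool-y direction at world angle yaw(rad, mod pi)"""
    st=robot.sense(); Rt=R.from_quat(st["tcp_rot"]).as_matrix()
    y0=np.arctan2(Rt[1,1],Rt[0,1])
    yaw=y0 if yaw is None else yaw
    dy=(yaw-y0+np.pi/2)%np.pi-np.pi/2
    # world target rotation: tool z down, tool y at y0+dy
    a=y0+dy; Y=np.array([np.cos(a),np.sin(a),0]); Z=np.array([0,0,-1.]); X=np.cross(Y,Z)
    T=np.stack([X,Y,Z],1)
    print("turn",R.from_matrix(Rt.T@T).as_rotvec().round(3),"shift",(1000*Rt.T@(np.array(p)-st["eef_pos"])).round(1),"q6",st["joint_positions"][5].round(2), "t",round(st["time"],1))
E
python3 - <<'E'
from h import *
s=snap("top")
P=lambda u,v,z: onz(s,135+u/4.5,160+v/4.5,z)[:2]
FL,FR,BL,BR=[P(*a,.036) for a in((62,518),(727,446),(37,102),(682,28))]
print("corners",FL,FR,BL,BR,[np.linalg.norm(a-b).round(3) for a,b in((FL,FR),(BL,BR),(FL,BL),(FR,BR))])
hl,hr=P(437,418,.071),P(545,410,.071)
iso=P(160,0,0)
for n,a,b in(("hood top front",(270,352),(690,302)),("hood top back",(243,72),(660,25))):
    a,b=P(*a,.092),P(*b,.092); print(n,a,b,np.linalg.norm(a-b), np.arctan2(*(a-b)[[0,1]]))
y=(FL-FR+BL-BR);y/=np.linalg.norm(y); x=np.array([y[1],-y[0]]); print("y",y,"x",x,"yaw",np.arctan2(x[1],x[0]))
c=(FL+FR+BL+BR)/4
loc=lambda p:((p-c)@x,(p-c)@y)
for n,p in dict(handle=(hl+hr)/2,tbl=P(335,443,.082),tbr=P(660,400,.082),isotop=P(127,365,.089),seltop=P(128,165,.089),isodot=P(162,448,.036)).items(): print(n,p.round(4),np.round(loc(p),4))
E
```

```text
corners [0.39620907 0.3255827 ] [0.43858982 0.01470136] [0.5974602  0.35455169] [0.64448613 0.04359802] [np.float64(0.314), np.float64(0.314), np.float64(0.203), np.float64(0.208)]
hood top front [0.46883795 0.22119659] [0.49724092 0.03207716] 0.1912403983991876 -0.149071232656249
hood top back [0.59969386 0.24256234] [0.62831274 0.05077181] 0.19391401804599578 -0.14812649782431275
y [-0.14231532  0.98982137] x [0.98982137 0.14231532] yaw 0.14280015169015667
handle [0.4461 0.1227] [-0.0811 -0.0509]
tbl [0.4294 0.1912] [-0.0879  0.0193]
tbr [0.4531 0.0446] [-0.0853 -0.1292]
isotop [0.4616 0.2859] [-0.0426  0.1085]
seltop [0.5546 0.2928] [0.0505 0.102 ]
isodot [0.4305 0.2814] [-0.074   0.1085]
```

Run:
```python
from h import *
go((0.45,0.13,0.25),0.146)
```

```text
turn [-1.000e-03  0.000e+00  1.203e+00] shift [-410.4 -349.    -0.5] q6 -0.21 t 0.2
```

>>> move_arm(rows=[[[0, 0, 0], [-46, -39, 0], -0.3], [[0, 0, 0], [-92, -78, 0], -0.3], [[0, 0, 0], [-138, -117, 0], -0.3], [[0, 0, 0], [-184, -156, 0], -0.3], [[0, 0, 0], [-230, -195, 0], -0.3]], newtons=25)

```text
time: 0.88
eef_pos: [0.3088, 0.3185, 0.2499]
tcp_rot: [0.11, 0.994, 0.0, 0.0]
contact_force: [1.0, 0.2, 0.5]
finger_gap: 0.0402
grasp_force: 0.0
```

>>> move_arm(rows=[[[0, 0, 0.18], [-40, -34, 0], -0.3], [[0, 0, 0.36], [-80, -68, 0], -0.3], [[0, 0, 0.54], [-120, -102, 0], -0.3], [[0, 0, 0.72], [-160, -136, 0], -0.3], [[0, 0, 0.9], [-180, -154, 0], -0.3]])

```text
time: 1.5
eef_pos: [0.4509, 0.1281, 0.2498]
tcp_rot: [0.535, 0.845, -0.0, 0.0]
contact_force: [-0.7, 0.5, 0.2]
finger_gap: 0.0305
grasp_force: 0.0
```

>>> move_arm(rows=[[[0, 0, 0.15], [0, 0, 0], -0.3], [[0, 0, 0.3], [0, 0, 0], -0.3], [[0, 0, 0.3], [0, 0, 0], -0.3], [[0, 0, 0.3], [0, 0, 0], -0.3], [[0, 0, 0.3], [0, 0, 0], -0.3]])

```text
time: 2.12
eef_pos: [0.4496, 0.1304, 0.2497]
tcp_rot: [0.652, 0.758, 0.0, 0.0]
contact_force: [0.2, -0.1, 0.0]
finger_gap: 0.0309
grasp_force: 0.0
```

Run:
```python
from h import *
s=snap("wrist"); cv2.imwrite("pics/w1.png",s["frame"]); print(robot.sense()["eef_pos"],s["T"].round(3).tolist())
np.savez("w1.npz",**s)
for p in[(.4294,.1912,.082),(.4531,.0446,.082),(.4461,.1227,.076),(.4616,.2859,.089),(.5546,.2928,.089)]: print(np.round(proj(s,p,True)))
```

```text
[0.44961801 0.13041057 0.24976313] [[0.989, 0.142, 0.048, 0.437], [0.15, -0.94, -0.307, 0.209], [0.001, 0.311, -0.95, 0.384], [0.0, 0.0, 0.0, 1.0]]
[303. 148.]
[306. 313.]
[311. 229.]
[362.  39.]
[472.  58.]
```

View pics/w1.png

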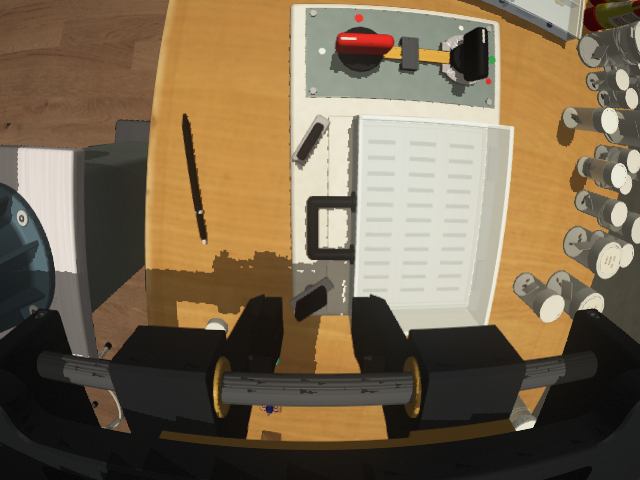

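Wrist view: left fin at (313,138), right fin at (313,302), handle bar at x≈312, y 198–258, red wing at (365,43), black wing at (478,52). Now I'll measure these with masks.

Run:
```python
from h import *
s=dict(np.load("w1.npz")); f=s["frame"].astype(int); hsv=cv2.cvtColor(s["frame"],cv2.COLOR_BGR2HSV)
def ms(name,mask,x0,y0,x1,y1,z):
    m=np.zeros(mask.shape,np.uint8); m[y0:y1,x0:x1]=mask[y0:y1,x0:x1]
    n,l,st,_=cv2.connectedComponentsWithStats(m); k=1+st[1:,4].argmax()
    v,u=np.nonzero(l==k); W=np.array([onz(s,a,b,z,True)[:2] for a,b in zip(u,v)])
    (c,wh,an)=cv2.minAreaRect((W*1000).astype(np.float32)); b=cv2.boxPoints(((c),wh,an))
    e=b[1]-b[0],b[2]-b[1]; L=max(e,key=np.linalg.norm)
    print(name,"n",len(u),"ctr",np.round(c,1),"size",np.round(wh,1),"long dir deg",np.degrees(np.arctan2(L[1],L[0])).round(1)%180, "px",u.mean().round(),v.mean().round())
dark=(hsv[...,2]<75).astype(np.uint8)
ms("tbl",dark,285,105,340,172,.082)
ms("tbr",dark,292,277,332,325,.082)
bar=dark.copy(); ms("bar",bar,300,190,324,265,.076)
red=((hsv[...,2]>90)&(hsv[...,1]>170)&((hsv[...,0]<8)|(hsv[...,0]>172))).astype(np.uint8)
ms("iso",red,330,22,400,70,.089)
ms("sel",dark,455,20,500,90,.089)
for n,(u,v) in dict(FL=(291,6),hfl=(358,116),hbl=(513,127),isow=(322,51),isor=(359,18)).items(): print(n,onz(s,u,v,{"h":.092}.get(n[0],.036),True).round(4))
```

```text
tbl n 368 ctr [434.  197.2] size [33.   7.6] long dir deg 67.3 px 310.0 141.0
tbr n 703 ctr [454.8  55.3] size [41.1 19.2] long dir deg 45.9 px 310.0 303.0
bar n 818 ctr [449.  124.1] size [14.1 56.5] long dir deg 98.9 px 314.0 227.0
iso n 673 ctr [464.5 286. ] size [44.3 11.2] long dir deg 8.5 px 366.0 40.0
sel n 1423 ctr [553.2 296.7] size [30.4 49.7] long dir deg 99.1 px 472.0 56.0
FL [0.3966 0.3226 0.036 ]
hfl [0.468  0.2232 0.092 ]
hbl [0.6013 0.2438 0.092 ]
isow [0.4317 0.2817 0.036 ]
isor [0.4605 0.3203 0.036 ]
```

>>> move_arm(rows=[[[0, 0, 0.18], [34, -3, 20], -0.3], [[0, 0, 0.36], [68, -5, 50], -0.3], [[0, 0, 0.54], [68, -5, 80], -0.3], [[0, 0, 0.546], [68, -5, 110], -0.3], [[0, 0, 0.546], [68, -5, 130], -0.3]])

```text
time: 2.8
eef_pos: [0.4339, 0.1969, 0.1183]
tcp_rot: [0.832, 0.554, -0.001, -0.0]
contact_force: [-0.7, 0.7, 0.6]
finger_gap: 0.031
grasp_force: 0.0
```

>>> move_arm(rows=[[[0, 0, 0], [0, 0, 15], -0.3], [[0, 0, 0], [0, 0, 30], -0.3], [[0, 0, 0], [0, 0, 45], -0.3], [[0, 0, 0], [0, 0, 55], -0.3], [[0, 0, 0], [0, 0, 55], -0.3]])

```text
time: 3.42
eef_pos: [0.4341, 0.1967, 0.0639]
tcp_rot: [0.833, 0.554, -0.001, -0.0]
contact_force: [-0.6, 0.1, 0.1]
finger_gap: 0.0308
grasp_force: 0.0
```

>>> move_arm(rows=[[[0, 0, 0], [0, 0, 0], -1], [[0, 0, 0], [0, 0, 0], -1], [[0, 0, 0], [0, 0, 0], -1], [[0, 0, 0], [0, 0, 0], -1], [[0, 0, 0], [0, 0, 0], -1]])

```text
time: 4.05
eef_pos: [0.4333, 0.1976, 0.0651]
tcp_rot: [0.833, 0.554, -0.001, -0.001]
contact_force: [-6.5, 3.8, 6.5]
finger_gap: 0.0076
grasp_force: 25.0
```

Run:
```python
from h import *
s=robot.sense(); print(s["eef_pos"],s["finger_gap"],s["grasp_force"],s["contact_force"],s["moment"])
```

```text
[0.43326847 0.19758554 0.06512978] 0.00761314525408516 25.00108319800347 [-6.46698491  3.78150566  6.54405919] [0.53228874 1.16508319 0.03911073]
```

>>> move_arm(rows=[[[0, 0, -0.12], [0, 0, 0], -1], [[0, 0, -0.24], [0, 0, 0], -1], [[0, 0, -0.36], [0, 0, 0], -1], [[0, 0, -0.48], [0, 0, 0], -1], [[0, 0, -0.55], [0, 0, 0], -1]])

```text
time: 4.68
eef_pos: [0.4337, 0.1975, 0.0651]
tcp_rot: [0.65, 0.76, -0.0, -0.001]
contact_force: [-4.5, 3.2, 4.3]
finger_gap: 0.0074
grasp_force: 25.0
```

>>> move_arm(rows=[[[0, 0, 0], [0, 0, 0], -1], [[0, 0, 0], [0, 0, 0], -0.3], [[0, 0, 0], [0, 0, 0], -0.3], [[0, 0, 0], [0, 0, -30], -0.3], [[0, 0, 0], [0, 0, -65], -0.3]])

```text
time: 5.3
eef_pos: [0.4342, 0.1965, 0.1299]
tcp_rot: [0.651, 0.759, -0.001, -0.0]
contact_force: [1.0, 0.9, -0.2]
finger_gap: 0.0308
grasp_force: 0.0
```

>>> move_arm(rows=[[[0, 0, 0.18], [-35, 0, 0], -0.3], [[0, 0, 0.36], [-75, 0, 0], -0.3], [[0, 0, 0.54], [-115, 0, 0], -0.3], [[0, 0, 0.72], [-149, 0, 0], -0.3], [[0, 0, 0.9], [-149, 1, 0], -0.3]])

```text
time: 5.92
eef_pos: [0.4591, 0.0474, 0.13]
tcp_rot: [0.918, 0.396, 0.0, 0.001]
contact_force: [0.0, 0.7, 0.9]
finger_gap: 0.0307
grasp_force: 0.0
```

Run:
```python
from h import *
print(robot.sense()["eef_pos"])
s=snap("top"); f=s["frame"]
cv2.imwrite("pics/c3.png",cv2.resize(f[160:285,135:310],None,fx=4.5,fy=4.5,interpolation=cv2.INTER_CUBIC))
w=snap("wrist");cv2.imwrite("pics/w2.png",w["frame"])
```

```text
[0.45906248 0.04735458 0.13001854]
```

View pics/w2.png

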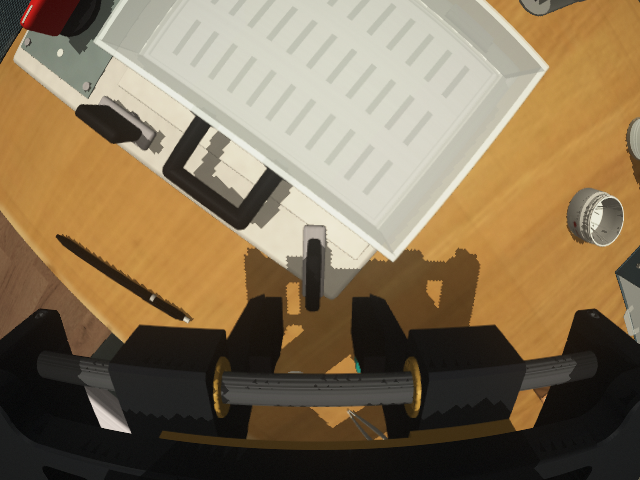

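The left button is parked parallel to the hood edge. The right fin at px (314,240–310) lines up with the jaws.

Run:
```python
from h import *
s=snap("wrist")
a,b=onz(s,314,240,.082,True),onz(s,314,309,.082,True); print(a,b,np.linalg.norm(a-b),np.degrees(np.arctan2(*(a-b)[[1,0]])))
c=(a+b)/2; go((c[0],c[1],.064))
```

```text
[0.47404269 0.06609037 0.082     ] [0.44674666 0.03697518 0.082     ] 0.039909482492808075 46.847045920653905
turn [ 0. -0.  0.] shift [ 3.  -0.1 65.8] q6 0.59 t 6.1
```

>>> move_arm(rows=[[[0, 0, 0], [2, 0, 20], -0.3], [[0, 0, 0], [2, 0, 40], -0.3], [[0, 0, 0], [2, 0, 55], -0.3], [[0, 0, 0], [2, 0, 66], -0.3], [[0, 0, 0], [2, 0, 66], -0.3]])

```text
time: 6.7
eef_pos: [0.4591, 0.0513, 0.063]
tcp_rot: [0.916, 0.401, -0.001, -0.0]
contact_force: [-0.0, -0.8, 0.3]
finger_gap: 0.0307
grasp_force: 0.0
```

>>> move_arm(rows=[[[0, 0, 0], [0, 0, 0], -1], [[0, 0, 0], [0, 0, 0], -1], [[0, 0, 0], [0, 0, 0], -1], [[0, 0, 0], [0, 0, 0], -1], [[0, 0, 0], [0, 0, 0], -1]])

```text
time: 7.32
eef_pos: [0.4594, 0.0517, 0.0643]
tcp_rot: [0.916, 0.4, 0.0, -0.001]
contact_force: [-3.1, 3.5, 5.2]
finger_gap: 0.0081
grasp_force: 25.0
```

>>> move_arm(rows=[[[0, 0, -0.17], [0, 0, 0], -1], [[0, 0, -0.34], [0, 0, 0], -1], [[0, 0, -0.51], [0, 0, 0], -1], [[0, 0, -0.68], [0, 0, 0], -1], [[0, 0, -0.83], [0, 0, 0], -1]])

```text
time: 7.95
eef_pos: [0.456, 0.053, 0.0641]
tcp_rot: [0.675, 0.738, -0.002, -0.004]
contact_force: [-18.5, 7.6, 24.3]
finger_gap: 0.0077
grasp_force: 25.0
```

>>> move_arm(rows=[[[0, 0, -0.09], [0, 0, 0], -1], [[0, 0, -0.09], [0, 0, 0], -1], [[0, 0, -0.09], [0, 0, 0], -0.3], [[0, 0, -0.09], [0, 0, 0], -0.3], [[0, 0, -0.09], [0, 0, 0], -0.3]])

```text
time: 8.57
eef_pos: [0.4602, 0.0509, 0.0639]
tcp_rot: [0.643, 0.765, 0.0, 0.0]
contact_force: [0.3, -0.3, 0.1]
finger_gap: 0.0305
grasp_force: 0.0
```

>>> move_arm(rows=[[[0, 0, 0], [0, 0, -20], -0.3], [[0, 0, 0], [0, 0, -40], -0.3], [[0, 0, 0], [0, 0, -60], -0.3], [[0, 0, 0], [0, 0, -66], -0.3], [[0, 0, 0], [0, 0, -66], -0.3]])

```text
time: 9.2
eef_pos: [0.4599, 0.0511, 0.1297]
tcp_rot: [0.643, 0.766, 0.0, 0.0]
contact_force: [0.2, -0.4, -0.7]
finger_gap: 0.0304
grasp_force: 0.0
```

Run:
```python
from h import *
w=snap("wrist");cv2.imwrite("pics/w3.png",w["frame"]); np.savez("w3.npz",**w)
print(robot.sense()["eef_pos"])
```

```text
[0.45946167 0.05111584 0.12924094]
```

View pics/w3.png

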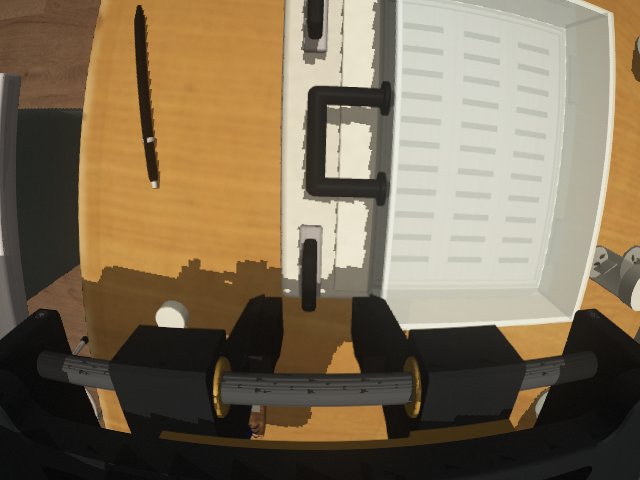

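Both turnbuttons are parked. The handle bar spans px x 308–327, y 87–195.

Run:
```python
from h import *
s=dict(np.load("w3.npz"))
a,b=onz(s,317.5,88,.074,True),onz(s,316,195,.074,True); c=(a+b)/2; print(a,b,c,np.linalg.norm(a-b),"dir",np.degrees(np.arctan2(*(a-b)[[1,0]])))
yaw=np.radians(8.45); X=np.array([np.cos(yaw),np.sin(yaw)])
hinge=c[:2]+.172*X; print("hinge",hinge)
go((c[0],c[1],.063),yaw)
```

```text
[0.4431349  0.14947822 0.074     ] [0.45185538 0.09492369 0.074     ] [0.44749514 0.12220095 0.074     ] 0.05524711336322453 dir 99.0818340106221
hinge [0.61762799 0.14747571]
turn [-0.    -0.     0.025] shift [72.1  0.5 66.2] q6 -0.32 t 9.2
```

>>> move_arm(rows=[[[0, 0, 0.025], [36, 0, 0], -0.5], [[0, 0, 0.025], [72, 0, 0], -0.5], [[0, 0, 0.025], [72, 0, 20], -0.5], [[0, 0, 0.025], [72, 0, 45], -0.5], [[0, 0, 0.025], [72, 0, 66], -0.5]])

```text
time: 9.88
eef_pos: [0.4463, 0.1222, 0.0619]
tcp_rot: [0.653, 0.758, -0.001, -0.001]
contact_force: [0.6, -0.2, -0.3]
finger_gap: 0.022
grasp_force: 0.0
```

>>> move_arm(rows=[[[0, 0, 0], [0, 0, 0], -0.5], [[0, 0, 0], [0, 0, 0], -1], [[0, 0, 0], [0, 0, 0], -1], [[0, 0, 0], [0, 0, 0], -1], [[0, 0, 0], [0, 0, 0], -1]], newtons=30)

```text
time: 10.5
eef_pos: [0.4471, 0.122, 0.064]
tcp_rot: [0.653, 0.757, -0.0, -0.0]
contact_force: [-2.6, -2.1, 1.4]
finger_gap: 0.0083
grasp_force: 29.7
```

>>> move_arm(rows=[[[0, 0, 0], [0, 4, -17], -1], [[0, 0, 0], [0, 10, -33], -1], [[0, 0, 0], [0, 18, -49], -1], [[0, 0, 0], [0, 27, -64], -1], [[0, 0, 0], [0, 37, -78], -1]])

```text
time: 11.12
eef_pos: [0.4855, 0.1277, 0.1424]
tcp_rot: [0.653, 0.757, 0.001, 0.001]
contact_force: [12.6, 1.2, -16.2]
finger_gap: 0.008
grasp_force: 30.9
```

Run:
```python
from h import *
s=robot.sense(); print(s["eef_pos"],s["finger_gap"],s["grasp_force"],s["contact_force"])
```

```text
[0.48552679 0.12769323 0.14237276] 0.008010658164982854 30.92782437801361 [ 12.60537051   1.15997926 -16.1562516 ]
```

>>> move_arm(rows=[[[0, 0, 0], [0, 12, -13], -1], [[0, 0, 0], [0, 25, -25], -1], [[0, 0, 0], [0, 39, -35], -1], [[0, 0, 0], [0, 54, -44], -1], [[0, 0, 0], [0, 70, -51], -1]])

```text
time: 11.75
eef_pos: [0.5525, 0.1377, 0.1892]
tcp_rot: [0.653, 0.757, -0.002, -0.002]
contact_force: [4.6, -1.2, -20.6]
finger_gap: 0.0077
grasp_force: 31.2
```

>>> move_arm(rows=[[[0, 0, 0], [0, 25, -8], -1], [[0, 0, 0], [0, 51, -12], -1], [[0, 0, 0], [0, 77, -12], -1], [[0, 0, 0], [0, 103, -8], -1], [[0, 0, 0], [0, 103, -8], -1]])

```text
time: 12.38
eef_pos: [0.6554, 0.1532, 0.199]
tcp_rot: [0.653, 0.757, -0.001, -0.001]
contact_force: [0.8, -0.3, -8.5]
finger_gap: 0.008
grasp_force: 30.3
```

Run:
```python
from h import *
s=robot.sense(); print(s["eef_pos"],s["finger_gap"],s["contact_force"])
s=snap("scene"); cv2.imwrite("pics/s1.png",s["frame"][100:400])
```

```text
[0.65536226 0.15322436 0.19896647] 0.008037994888512704 [ 0.75146864 -0.28589004 -8.4801591 ]
```

View pics/s1.png

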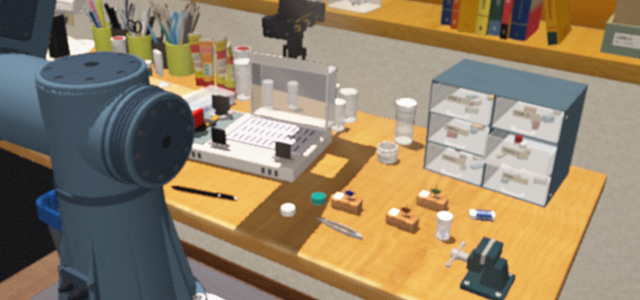

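The hood stands upright, with nothing else disturbed. Next I release it and move over the blocks.

>>> move_arm(rows=[[[0, 0, 0], [0, 0, 0], -0.5], [[0, 0, 0], [0, 0, 0], -0.5], [[0, 0, 0], [0, 0, -30], -0.5], [[0, 0, 0], [0, 0, -60], -0.3], [[0, 0, 0], [0, 0, -80], 0]])

```text
time: 13.05
eef_pos: [0.6556, 0.1531, 0.2842]
tcp_rot: [0.653, 0.757, 0.002, 0.002]
contact_force: [0.1, 0.0, -0.0]
finger_gap: 0.0387
grasp_force: 0.0
```

>>> move_arm(rows=[[[0, 0, 0], [-38, -31, 0], 0.2], [[0, 0, 0], [-76, -62, 0], 0.2], [[0, 0, 0], [-114, -93, 0], 0.2], [[0, 0, 0], [-152, -124, 10], 0.2], [[0, 0, 0], [-190, -155, 20], 0.2]])

```text
time: 13.68
eef_pos: [0.5289, -0.0589, 0.2614]
tcp_rot: [0.653, 0.758, 0.0, 0.001]
contact_force: [0.6, -0.7, 0.8]
finger_gap: 0.0528
grasp_force: 0.0
```

>>> move_arm(rows=[[[0, 0, 0.1], [-38, -31, 0], 0.2], [[0, 0, 0.148], [-76, -62, 0], 0.2], [[0, 0, 0.148], [-110, -87, 0], 0.2], [[0, 0, 0.148], [-110, -87, 0], 0.2], [[0, 0, 0.148], [-110, -87, 0], 0.2]])

```text
time: 14.3
eef_pos: [0.4601, -0.1791, 0.2612]
tcp_rot: [0.707, 0.707, 0.0, 0.0]
contact_force: [-0.0, -0.3, 0.4]
finger_gap: 0.0527
grasp_force: 0.0
```

```bash
cat >> h.py <<'E'
def blocks(s):
    hsv=cv2.cvtColor(s["frame"],cv2.COLOR_BGR2HSV); return hsv
E
python3 - <<'E'
from h import *
w=snap("wrist");cv2.imwrite("pics/w4.png",w["frame"]); np.savez("w4.npz",**w)
print(robot.sense()["eef_pos"])
E
```

```text
[ 0.46024113 -0.17866846  0.26106407]
```

View pics/w4.png

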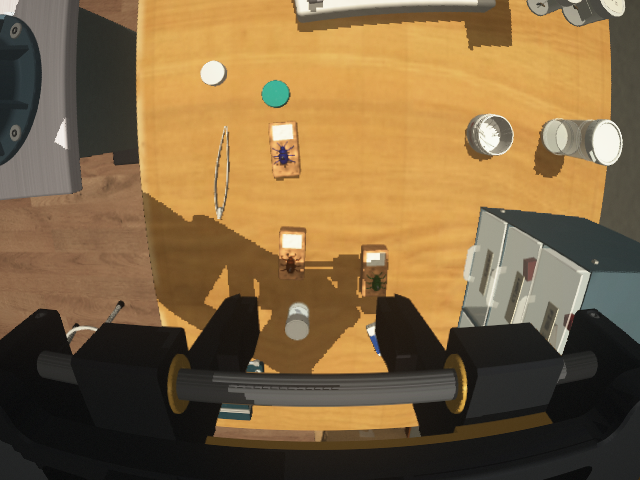

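Wrist view: blue block top centred at about (284,150), brown at (292,252), green at (374,270), each with its long axis close to world y.

Run:
```python
from h import *
s=dict(np.load("w4.npz"))
for n,q in dict(blue=((270,123),(297,122),(299,177),(273,179)),brown=((280,228),(306,228),(304,277),(278,277)),green=((362,246),(387,246),(385,295),(363,297))).items():
    P=np.array([onz(s,u,v,.022,True)[:2] for u,v in q]); (c,wh,an)=cv2.minAreaRect((P*1000).astype(np.float32))
    d=P[0]+P[1]-P[2]-P[3]
    print(n,np.round(c,1),np.round(wh,1),"long deg",np.degrees(np.arctan2(d[1],d[0])).round(1)); 
    go((*(c if 0 else np.array(c)/1000),.016),np.arctan2(d[1],d[0])-np.pi/2)
```

```text
blue [ 428.8 -122.4] [26.9 57. ] long deg 91.8
turn [ 0.001  0.    -0.03 ] shift [ 56.3 -31.6 245. ] q6 -0.61 t 14.3
brown [ 433.8 -230.9] [57.  28.5] long deg 86.5
turn [ 0.001 -0.     0.062] shift [-52.2 -26.6 245. ] q6 -0.61 t 14.3
green [ 524.2 -252.4] [27.1 60.5] long deg 92.6
turn [ 0.001  0.    -0.044] shift [-73.7  63.7 245.1] q6 -0.61 t 14.3
```

>>> move_arm(rows=[[[0, 0, -0.03], [28, -16, 30], 0.2], [[0, 0, -0.03], [56, -32, 70], 0.2], [[0, 0, -0.03], [56, -32, 110], 0.2], [[0, 0, -0.03], [56, -32, 150], 0.2], [[0, 0, -0.03], [56, -32, 170], 0.2]])

```text
time: 14.98
eef_pos: [0.4272, -0.1213, 0.0888]
tcp_rot: [0.696, 0.718, -0.0, -0.001]
contact_force: [0.9, 0.6, 0.7]
finger_gap: 0.0528
grasp_force: 0.0
```

>>> move_arm(rows=[[[0, 0, 0], [0, 0, 20], 0.2], [[0, 0, 0], [0, 0, 40], 0.2], [[0, 0, 0], [0, 0, 58], 0.2], [[0, 0, 0], [0, 0, 74], 0.2], [[0, 0, 0], [0, 0, 75], 0.2]], newtons=20)

```text
time: 15.6
eef_pos: [0.4275, -0.1219, 0.0149]
tcp_rot: [0.696, 0.718, -0.0, -0.001]
contact_force: [-0.6, -0.5, -0.2]
finger_gap: 0.0529
grasp_force: 0.0
```

>>> move_arm(rows=[[[0, 0, 0], [0, 0, 0], -1], [[0, 0, 0], [0, 0, 0], -1], [[0, 0, 0], [0, 0, 0], -1], [[0, 0, 0], [0, 0, 0], -1], [[0, 0, 0], [0, 0, 0], -1]])

```text
time: 16.23
eef_pos: [0.4284, -0.1235, 0.0164]
tcp_rot: [0.696, 0.718, 0.0, 0.0]
contact_force: [-0.2, 1.4, 6.2]
finger_gap: 0.0282
grasp_force: 19.8
```

>>> move_arm(rows=[[[0, 0, 0], [0, 0, -10], -1], [[0, 0, 0], [0, 0, -40], -1], [[0, 0, 0], [0, 0, -80], -1], [[0, 0, 0], [0, 0, -120], -1], [[0, 0, 0], [0, 0, -150], -1]])

```text
time: 16.85
eef_pos: [0.4281, -0.1236, 0.168]
tcp_rot: [0.696, 0.718, 0.0, 0.001]
contact_force: [0.8, -0.6, -1.0]
finger_gap: 0.0278
grasp_force: 19.8
```

```bash
cat >> h.py <<'E'
X=np.array([.989,.148,0]); Y=np.array([-.148,.989,0]); C=np.array([.5503,.1373,0])
def slot(k,z=.13): return C-.008*X+.058*k*Y+np.array([0,0,z])
E
python3 - <<'E'
from h import *
go(slot(1,.17))
s=robot.sense(); print(s["finger_gap"],s["grasp_force"],s["tcp_rot"])
E
```

```text
turn [ 0.002  0.001 -0.   ] shift [313.8 115.2  -2.2] q6 -0.58 t 16.9
0.02779462417569306 19.75611448287964 [6.96453792e-01 7.17600956e-01 1.23896090e-04 9.84296221e-04]
```

>>> move_arm(rows=[[[0, 0, 0], [42, 15, 0], -1], [[0, 0, 0], [84, 30, 0], -1], [[0, 0, 0], [126, 46, 0], -1], [[0, 0, 0], [168, 61, 0], -1], [[0, 0, 0], [210, 77, 0], -1]])

```text
time: 17.48
eef_pos: [0.4987, 0.0902, 0.1662]
tcp_rot: [0.696, 0.718, 0.0, 0.0]
contact_force: [0.5, -1.0, -0.1]
finger_gap: 0.0283
grasp_force: 19.8
```

>>> move_arm(rows=[[[0, 0, -0.17], [30, 11, 0], -1], [[0, 0, -0.34], [60, 22, 0], -1], [[0, 0, -0.51], [90, 33, 0], -1], [[0, 0, -0.68], [104, 38, 0], -1], [[0, 0, -0.85], [104, 38, 0], -1]])

```text
time: 18.1
eef_pos: [0.5333, 0.195, 0.166]
tcp_rot: [0.335, 0.942, -0.0, 0.0]
contact_force: [-0.4, 0.3, 0.2]
finger_gap: 0.0279
grasp_force: 19.8
```

>>> move_arm(rows=[[[0, 0, -0.17], [0, 0, 0], -1], [[0, 0, -0.34], [0, 0, 0], -1], [[0, 0, -0.51], [0, 0, 0], -1], [[0, 0, -0.68], [0, 0, 0], -1], [[0, 0, -0.84], [0, 0, 0], -1]])

```text
time: 18.73
eef_pos: [0.5331, 0.1938, 0.1661]
tcp_rot: [-0.077, 0.997, -0.0, -0.0]
contact_force: [0.2, -0.3, 0.1]
finger_gap: 0.028
grasp_force: 19.8
```

Run:
```python
from h import *
go(slot(1,.055),1.719)
w=snap("wrist");cv2.imwrite("pics/w5.png",w["frame"]);np.savez("w5.npz",**w)
s=robot.sense(); print(s["finger_gap"],s["grasp_force"],s["eef_pos"])
for k in(1,0,-1):print(proj(w,slot(k,.038),True))
```

```text
turn [-0.    -0.     0.006] shift [ -0.6  -0.4 111.1] q6 -1.59 t 18.7
0.028085801378507455 19.756331741809845 [0.53318811 0.19375183 0.16604664]
(np.float64(318.03617013068373), np.float64(239.03684394828764))
(np.float64(240.7070967378057), np.float64(238.69182046225984))
(np.float64(169.43984966168554), np.float64(238.5261904604266))
```

View pics/w5.png

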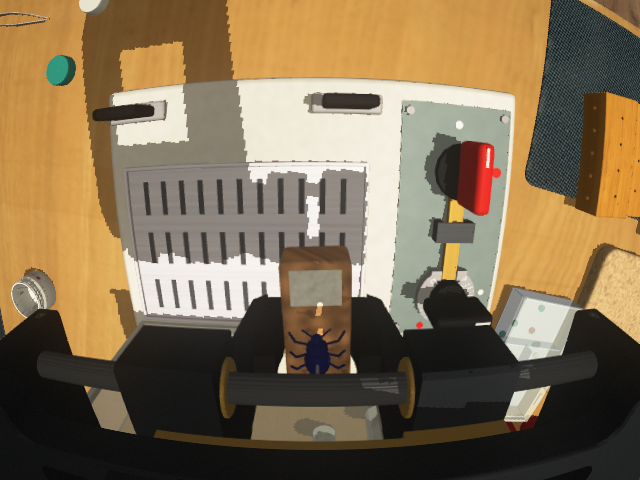

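Tray floor spans px x≈128–367, with the front lip at y≈168. The slots project well inside it, so I lower the block.

>>> move_arm(rows=[[[0, 0, 0], [0, 0, 25], -1], [[0, 0, 0], [0, 0, 50], -1], [[0, 0, 0], [0, 0, 75], -1], [[0, 0, 0], [0, 0, 95], -1], [[0, 0, 0], [0, 0, 105], -1]])

```text
time: 19.4
eef_pos: [0.5327, 0.1937, 0.0598]
tcp_rot: [-0.074, 0.997, -0.0, -0.001]
contact_force: [-0.3, 0.5, 0.2]
finger_gap: 0.0278
grasp_force: 19.8
```

>>> move_arm(rows=[[[0, 0, 0], [0, 0, 3], -1], [[0, 0, 0], [0, 0, 6], -1], [[0, 0, 0], [0, 0, 6], -0.1], [[0, 0, 0], [0, 0, 6], -0.1], [[0, 0, 0], [0, 0, 6], -0.1]])

```text
time: 20.02
eef_pos: [0.5337, 0.194, 0.0551]
tcp_rot: [-0.075, 0.997, 0.0, 0.0]
contact_force: [-0.0, 0.6, -0.8]
finger_gap: 0.0395
grasp_force: 0.0
```

>>> move_arm(rows=[[[0, 0, 0], [0, 0, -10], -0.1], [[0, 0, 0], [0, 0, -40], -0.1], [[0, 0, 0], [0, 0, -80], -0.1], [[0, 0, 0], [0, 0, -120], 0.2], [[0, 0, 0], [0, 0, -150], 0.2]])

```text
time: 20.65
eef_pos: [0.534, 0.1941, 0.2076]
tcp_rot: [-0.075, 0.997, 0.0, 0.001]
contact_force: [0.1, -0.1, -1.1]
finger_gap: 0.0529
grasp_force: 0.0
```

Run:
```python
from h import *
s=snap("top"); f=s["frame"]
hsv=cv2.cvtColor(f,cv2.COLOR_BGR2HSV)
a=f[160:285,135:310]; b=f[200:325,315:490]
cv2.imwrite("pics/t6.png",cv2.resize(np.hstack([a,b]),None,fx=2.2,fy=2.2,interpolation=cv2.INTER_CUBIC))
print("brown px",proj(s,(.4338,-.2309,.022)),"green",proj(s,(.5242,-.2524,.022)))
go((.434,-.231,.20)); print(robot.sense()["tcp_rot"])
```

```text
brown px (np.float64(409.7289971329063), np.float64(265.12079840883223)) green (np.float64(419.18420210561624), np.float64(224.56355174178168))
turn [-0.     0.008  0.   ] shift [ 164.2 -405.5   10.3] q6 -1.58 t 20.7
[-7.46557574e-02  9.97200374e-01  2.61873302e-04  4.22647781e-03]
```

View pics/t6.png

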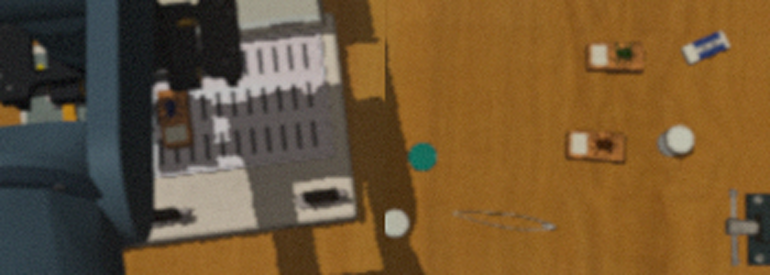

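Blue lies flat in the tray, and brown and green are where they were measured. Brown is next.

>>> move_arm(rows=[[[0, 0, 0], [18, -45, 0], 0.2], [[0, 0, 0], [36, -90, 0], 0.2], [[0, 0, 0], [54, -135, 0], 0.2], [[0, 0, 0], [72, -180, 0], 0.2], [[0, 0, 0], [90, -225, 0], 0.2]])

```text
time: 21.32
eef_pos: [0.4773, -0.0433, 0.2051]
tcp_rot: [-0.075, 0.997, -0.0, 0.0]
contact_force: [1.0, -1.3, 0.0]
finger_gap: 0.0526
grasp_force: 0.0
```

>>> move_arm(rows=[[[0, 0, 0.17], [18, -45, 0], 0.2], [[0, 0, 0.34], [36, -90, 0], 0.2], [[0, 0, 0.51], [54, -135, 0], 0.2], [[0, 0, 0.68], [74, -180, 0], 0.2], [[0, 0, 0.85], [74, -180, 0], 0.2]])

```text
time: 21.95
eef_pos: [0.4306, -0.2341, 0.2051]
tcp_rot: [0.348, 0.938, -0.001, 0.0]
contact_force: [0.3, -0.3, -0.1]
finger_gap: 0.0529
grasp_force: 0.0
```

>>> move_arm(rows=[[[0, 0, 0.18], [0, 0, 10], 0.2], [[0, 0, 0.36], [0, 0, 20], 0.2], [[0, 0, 0.54], [0, 0, 40], 0.2], [[0, 0, 0.72], [0, 0, 60], 0.2], [[0, 0, 0.9], [0, 0, 80], 0.2]])

```text
time: 22.58
eef_pos: [0.4314, -0.231, 0.1244]
tcp_rot: [0.72, 0.694, 0.0, 0.0]
contact_force: [0.8, 0.5, -0.9]
finger_gap: 0.0527
grasp_force: 0.0
```

Run:
```python
from h import *
go((.434,-.231,.016),np.radians(-3.5))
w=snap("wrist"); cv2.imwrite("pics/w7.png",w["frame"]);print(proj(w,(.434,-.231,.022),True))
```

```text
turn [0.    0.    0.025] shift [1.000e-01 2.500e+00 1.084e+02] q6 -0.7 t 22.6
(np.float64(320.0806074883643), np.float64(247.8093823638199))
```

View pics/w7.png

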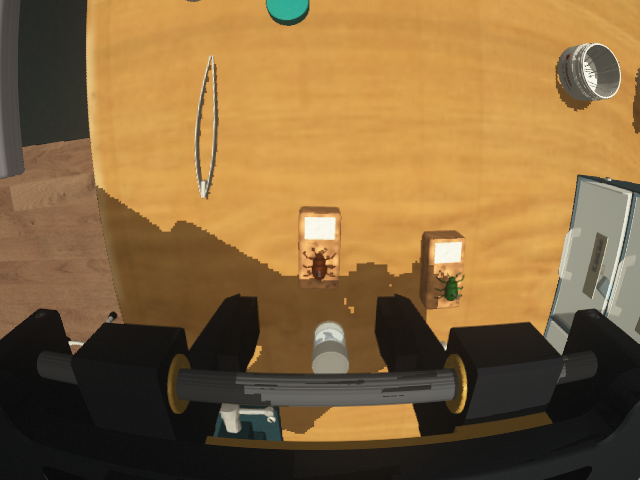

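Brown is centred at (319,247) as predicted and square to the jaws.

>>> move_arm(rows=[[[0, 0, 0], [0, 2, 30], 0.2], [[0, 0, 0], [0, 2, 60], 0.2], [[0, 0, 0], [0, 2, 85], 0.2], [[0, 0, 0], [0, 2, 108], 0.2], [[0, 0, 0], [0, 2, 108], 0.2]])

```text
time: 23.25
eef_pos: [0.4324, -0.2301, 0.0157]
tcp_rot: [0.717, 0.697, -0.0, -0.002]
contact_force: [-0.1, 0.5, -0.4]
finger_gap: 0.0527
grasp_force: 0.0
```

>>> move_arm(rows=[[[0, 0, 0], [0, 0, 0], -1], [[0, 0, 0], [0, 0, 0], -1], [[0, 0, 0], [0, 0, 0], -1], [[0, 0, 0], [0, 0, 0], -1], [[0, 0, 0], [0, 0, 0], -1]])

```text
time: 23.88
eef_pos: [0.434, -0.2315, 0.0178]
tcp_rot: [0.718, 0.697, 0.0, 0.001]
contact_force: [-2.1, -0.0, 7.1]
finger_gap: 0.0277
grasp_force: 19.9
```

>>> move_arm(rows=[[[0, 0, 0], [0, 0, -10], -1], [[0, 0, 0], [0, 0, -40], -1], [[0, 0, 0], [0, 0, -80], -1], [[0, 0, 0], [0, 0, -120], -1], [[0, 0, 0], [0, 0, -150], -1]])

```text
time: 24.5
eef_pos: [0.4337, -0.2312, 0.1691]
tcp_rot: [0.718, 0.696, 0.0, 0.001]
contact_force: [0.6, -0.6, -0.7]
finger_gap: 0.0277
grasp_force: 19.9
```

Run:
```python
from h import *
go(slot(0,.17)); s=robot.sense(); Rt=R.from_quat(s["tcp_rot"]).as_matrix(); print(np.arctan2(Rt[1,1],Rt[0,1]),s["finger_gap"])
```

```text
turn [ 0.002  0.001 -0.   ] shift [370.4  97.7  -1.2] q6 -0.7 t 24.5
-0.029855210402698663 0.027734401706906237
```

>>> move_arm(rows=[[[0, 0, 0], [45, 12, 0], -1], [[0, 0, 0], [90, 24, 0], -1], [[0, 0, 0], [135, 36, 0], -1], [[0, 0, 0], [180, 48, 0], -1], [[0, 0, 0], [225, 60, 0], -1]])

```text
time: 25.12
eef_pos: [0.5004, -0.0064, 0.1674]
tcp_rot: [0.718, 0.696, 0.0, 0.0]
contact_force: [0.9, -1.0, 0.0]
finger_gap: 0.0279
grasp_force: 19.9
```

>>> move_arm(rows=[[[0, 0, -0.17], [40, 10, 0], -1], [[0, 0, -0.34], [80, 20, 0], -1], [[0, 0, -0.51], [120, 30, 0], -1], [[0, 0, -0.68], [145, 38, 0], -1], [[0, 0, -0.85], [145, 38, 0], -1]])

```text
time: 25.75
eef_pos: [0.5426, 0.1378, 0.1672]
tcp_rot: [0.363, 0.932, 0.0, 0.0]
contact_force: [-0.2, -0.3, 0.2]
finger_gap: 0.0281
grasp_force: 19.9
```

>>> move_arm(rows=[[[0, 0, -0.18], [0, 0, 0], -1], [[0, 0, -0.36], [0, 0, 0], -1], [[0, 0, -0.54], [0, 0, 0], -1], [[0, 0, -0.72], [0, 0, 0], -1], [[0, 0, -0.9], [0, 0, 0], -1]])

```text
time: 26.38
eef_pos: [0.5423, 0.1359, 0.1672]
tcp_rot: [-0.078, 0.997, 0.0, 0.0]
contact_force: [-0.8, -0.3, 0.5]
finger_gap: 0.0279
grasp_force: 19.9
```

Run:
```python
from h import *
go(slot(0,.056),1.719); s=robot.sense(); print(s["finger_gap"],s["grasp_force"])
w=snap("wrist");cv2.imwrite("pics/w8.png",w["frame"][60:400])
```

```text
turn [-0.     0.     0.007] shift [-1.000e-01  2.000e-01  1.112e+02] q6 -1.69 t 26.4
0.027857117598062083 19.935255646705627
```

View pics/w8.png

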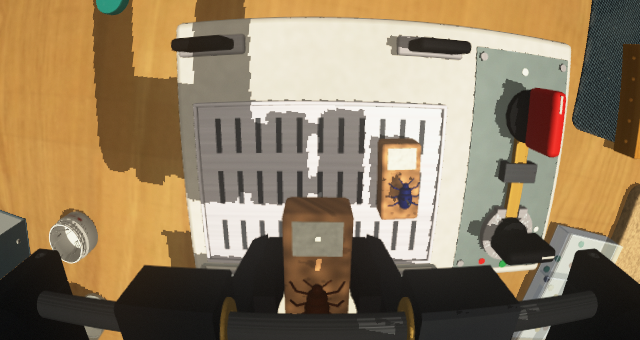

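Blue is flat and inside the lip. I lower brown beside it.

>>> move_arm(rows=[[[0, 0, 0], [0, 0, 25], -1], [[0, 0, 0], [0, 0, 50], -1], [[0, 0, 0], [0, 0, 75], -1], [[0, 0, 0], [0, 0, 95], -1], [[0, 0, 0], [0, 0, 105], -1]])

```text
time: 27.05
eef_pos: [0.5417, 0.1359, 0.0609]
tcp_rot: [-0.074, 0.997, 0.0, -0.001]
contact_force: [-1.7, 0.3, -0.2]
finger_gap: 0.0276
grasp_force: 19.9
```

>>> move_arm(rows=[[[0, 0, 0], [0, 0, 3], -1], [[0, 0, 0], [0, 0, 6], -1], [[0, 0, 0], [0, 0, 6], -0.1], [[0, 0, 0], [0, 0, 6], -0.1], [[0, 0, 0], [0, 0, 6], -0.1]])

```text
time: 27.68
eef_pos: [0.5428, 0.1359, 0.0561]
tcp_rot: [-0.074, 0.997, -0.0, 0.0]
contact_force: [0.0, -0.2, 0.5]
finger_gap: 0.0396
grasp_force: 0.0
```

>>> move_arm(rows=[[[0, 0, 0], [0, 0, -10], -0.1], [[0, 0, 0], [0, 0, -40], -0.1], [[0, 0, 0], [0, 0, -80], -0.1], [[0, 0, 0], [0, 0, -120], 0.2], [[0, 0, 0], [0, 0, -150], 0.2]])

```text
time: 28.3
eef_pos: [0.543, 0.136, 0.2086]
tcp_rot: [-0.075, 0.997, -0.0, 0.001]
contact_force: [0.5, -0.1, -0.2]
finger_gap: 0.0529
grasp_force: 0.0
```

Run:
```python
from h import *
s=snap("top"); f=s["frame"]; hsv=cv2.cvtColor(f,cv2.COLOR_BGR2HSV)
# white label blobs near green's place, and dark green beetle
m=((hsv[...,1]<70)&(hsv[...,2]>110)).astype(np.uint8); m[:190]=0;m[330:]=0;m[:,:320]=0;m[:,480:]=0
n,l,st,c=cv2.connectedComponentsWithStats(m)
for i in range(1,n):
    if st[i,4]>8: print(c[i].round(1),st[i,4],onz(s,*c[i],.022).round(3))
go((.524,-.2525,.20)); print(robot.sense()["eef_pos"])
```

```text
[459.1 221.6] 109 [ 0.533 -0.341  0.022]
[411.8 224.5] 43 [ 0.524 -0.236  0.022]
[447.2 263.5] 148 [ 0.439 -0.313  0.022]
[472.9 291.8] 14 [ 0.38  -0.367  0.022]
[322.1 301.1] 59 [ 0.352 -0.042  0.022]
[475.8 303. ] 36 [ 0.356 -0.373  0.022]
[473.5 312.2] 21 [ 0.336 -0.367  0.022]
turn [-0.001  0.008  0.   ] shift [  78.8 -381.2   12.4] q6 -1.69 t 28.4
[0.54502752 0.13613071 0.21262964]
```

>>> move_arm(rows=[[[0, 0, 0], [9, -45, 0], 0.2], [[0, 0, 0], [18, -90, 0], 0.2], [[0, 0, 0], [28, -135, 0], 0.2], [[0, 0, 0], [37, -180, 0], 0.2], [[0, 0, 0], [46, -225, 0], 0.2]])

```text
time: 28.98
eef_pos: [0.5302, -0.0949, 0.206]
tcp_rot: [-0.075, 0.997, -0.0, 0.0]
contact_force: [-0.2, 0.2, 0.5]
finger_gap: 0.0527
grasp_force: 0.0
```

>>> move_arm(rows=[[[0, 0, 0.17], [9, -45, 0], 0.2], [[0, 0, 0.34], [18, -90, 0], 0.2], [[0, 0, 0.51], [27, -135, 0], 0.2], [[0, 0, 0.68], [33, -156, 0], 0.2], [[0, 0, 0.85], [33, -156, 0], 0.2]])

```text
time: 29.6
eef_pos: [0.5205, -0.2546, 0.2058]
tcp_rot: [0.347, 0.938, -0.0, 0.0]
contact_force: [-0.9, 0.8, -0.0]
finger_gap: 0.053
grasp_force: 0.0
```

>>> move_arm(rows=[[[0, 0, 0.17], [0, 0, 10], 0.2], [[0, 0, 0.34], [0, 0, 20], 0.2], [[0, 0, 0.51], [0, 0, 40], 0.2], [[0, 0, 0.68], [0, 0, 60], 0.2], [[0, 0, 0.825], [0, 0, 80], 0.2]])

```text
time: 30.22
eef_pos: [0.521, -0.2526, 0.1253]
tcp_rot: [0.693, 0.721, 0.0, 0.0]
contact_force: [0.9, -0.1, 0.1]
finger_gap: 0.0529
grasp_force: 0.0
```

Run:
```python
from h import *
go((.5245,-.2525,.016),.045)
w=snap("wrist"); f=w["frame"]; print(proj(w,(.5245,-.2525,.022),True))
hsv=cv2.cvtColor(f,cv2.COLOR_BGR2HSV)
m=((hsv[...,1]<90)&(hsv[...,2]>150)).astype(np.uint8); m[:150]=0;m[300:]=0;m[:,:260]=0;m[:,380:]=0
n,l,st,c=cv2.connectedComponentsWithStats(m); k=1+st[1:,4].argmax(); p=onz(w,*c[k],.022,True)
v,u=np.nonzero(l==k); print("label",c[k],st[k],p,cv2.minAreaRect(np.stack([u,v],1).astype(np.float32)))
```

```text
turn [ 0.     0.    -0.005] shift [ -0.    3.5 109.3] q6 -0.7 t 30.2
(np.float64(321.68063073988765), np.float64(247.49832790925515))
label [321.65502183 226.20087336] [307 215  31  23 687] [ 0.523838   -0.23762198  0.022     ] ((322.0, 226.0), (22.0, 30.0), 90.0)
```

Label square to the jaws and consistent with the measured centre. Now I grasp it.

>>> move_arm(rows=[[[0, 0, 0], [0, 3, 30], 0.2], [[0, 0, 0], [0, 3, 60], 0.2], [[0, 0, 0], [0, 3, 85], 0.2], [[0, 0, 0], [0, 3, 109], 0.2], [[0, 0, 0], [0, 3, 109], 0.2]])

```text
time: 30.9
eef_pos: [0.5228, -0.2516, 0.0154]
tcp_rot: [0.69, 0.723, -0.0, -0.002]
contact_force: [-0.3, 0.5, -0.2]
finger_gap: 0.0527
grasp_force: 0.0
```

>>> move_arm(rows=[[[0, 0, 0], [0, 0, 0], -1], [[0, 0, 0], [0, 0, 0], -1], [[0, 0, 0], [0, 0, 0], -1], [[0, 0, 0], [0, 0, 0], -1], [[0, 0, 0], [0, 0, 0], -1]])

```text
time: 31.52
eef_pos: [0.5246, -0.253, 0.0179]
tcp_rot: [0.691, 0.723, 0.0, 0.001]
contact_force: [-1.7, 0.9, 6.4]
finger_gap: 0.0276
grasp_force: 19.9
```

>>> move_arm(rows=[[[0, 0, 0], [0, 0, -10], -1], [[0, 0, 0], [0, 0, -40], -1], [[0, 0, 0], [0, 0, -80], -1], [[0, 0, 0], [0, 0, -120], -1], [[0, 0, 0], [0, 0, -150], -1]])

```text
time: 32.15
eef_pos: [0.5243, -0.2526, 0.1691]
tcp_rot: [0.691, 0.723, 0.0, 0.001]
contact_force: [1.5, -0.2, -1.4]
finger_gap: 0.0276
grasp_force: 19.9
```

Run:
```python
from h import *
go(slot(-1,.17)); s=robot.sense(); Rt=R.from_quat(s["tcp_rot"]).as_matrix(); print(np.arctan2(Rt[1,1],Rt[0,1]),s["finger_gap"])
```

```text
turn [ 0.001  0.001 -0.   ] shift [329.9  41.6  -1.2] q6 -0.7 t 32.1
0.04510771377781521 0.027569859027212748
```

>>> move_arm(rows=[[[0, 0, 0], [45, 6, 0], -1], [[0, 0, 0], [90, 12, 0], -1], [[0, 0, 0], [135, 17, 0], -1], [[0, 0, 0], [180, 23, 0], -1], [[0, 0, 0], [225, 29, 0], -1]])

```text
time: 32.78
eef_pos: [0.5427, -0.0249, 0.1672]
tcp_rot: [0.691, 0.723, 0.0, 0.0]
contact_force: [0.0, -0.5, -0.4]
finger_gap: 0.0277
grasp_force: 19.9
```

>>> move_arm(rows=[[[0, 0, -0.17], [35, 4, 0], -1], [[0, 0, -0.34], [70, 8, 0], -1], [[0, 0, -0.51], [105, 13, 0], -1], [[0, 0, -0.68], [105, 13, 0], -1], [[0, 0, -0.85], [105, 13, 0], -1]])

```text
time: 33.4
eef_pos: [0.5508, 0.0799, 0.167]
tcp_rot: [0.328, 0.945, 0.0, -0.0]
contact_force: [0.0, 0.2, -0.5]
finger_gap: 0.0281
grasp_force: 19.9
```

>>> move_arm(rows=[[[0, 0, -0.17], [0, 0, 0], -1], [[0, 0, -0.34], [0, 0, 0], -1], [[0, 0, -0.51], [0, 0, 0], -1], [[0, 0, -0.68], [0, 0, 0], -1], [[0, 0, -0.824], [0, 0, 0], -1]])

```text
time: 34.02
eef_pos: [0.5509, 0.0791, 0.1671]
tcp_rot: [-0.077, 0.997, 0.0, 0.0]
contact_force: [-0.3, 0.4, -0.7]
finger_gap: 0.0278
grasp_force: 19.9
```

Run:
```python
from h import *
go(slot(-1,.056),1.719); s=robot.sense(); print(s["finger_gap"],s["grasp_force"])
w=snap("wrist");cv2.imwrite("pics/w9.png",w["frame"][60:400])
```

```text
turn [0.    0.    0.005] shift [ -0.   -0.4 111.1] q6 -1.79 t 34.0
0.02778238620765443 19.85978811979294
```

View pics/w9.png

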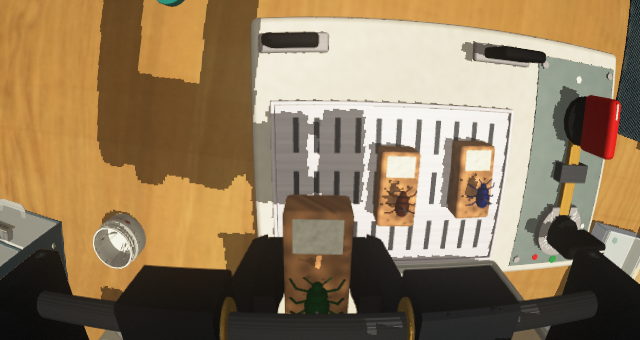

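Brown and blue are flat in the tray and green is over its slot. Lower and release.

>>> move_arm(rows=[[[0, 0, 0], [0, 0, 25], -1], [[0, 0, 0], [0, 0, 50], -1], [[0, 0, 0], [0, 0, 75], -1], [[0, 0, 0], [0, 0, 95], -1], [[0, 0, 0], [0, 0, 105], -1]])

```text
time: 34.7
eef_pos: [0.5504, 0.0791, 0.0608]
tcp_rot: [-0.073, 0.997, 0.0, -0.001]
contact_force: [-0.0, 0.3, -1.5]
finger_gap: 0.0279
grasp_force: 19.9
```

>>> move_arm(rows=[[[0, 0, 0], [0, 0, 3], -1], [[0, 0, 0], [0, 0, 6], -1], [[0, 0, 0], [0, 0, 6], -0.1], [[0, 0, 0], [0, 0, 6], -0.1], [[0, 0, 0], [0, 0, 6], -0.1]])

```text
time: 35.33
eef_pos: [0.5514, 0.0791, 0.0561]
tcp_rot: [-0.074, 0.997, -0.0, 0.0]
contact_force: [-0.2, -0.1, -0.1]
finger_gap: 0.0395
grasp_force: 0.0
```

>>> move_arm(rows=[[[0, 0, 0], [0, 0, -10], -0.1], [[0, 0, 0], [0, 0, -50], -0.1], [[0, 0, 0], [0, 0, -110], -0.1], [[0, 0, 0], [0, 0, -170], -0.3], [[0, 0, 0], [0, 0, -230], -0.5]])

```text
time: 35.95
eef_pos: [0.5508, 0.0791, 0.2886]
tcp_rot: [-0.074, 0.997, -0.0, 0.001]
contact_force: [0.7, 0.6, -0.8]
finger_gap: 0.0233
grasp_force: 0.0
```

Run:
```python
from h import *
s=robot.sense(); print(s["eef_pos"],s["finger_gap"])
go((.6555,.1532,.29),.148); 
w=snap("top"); f=w["frame"]; hsv=cv2.cvtColor(f,cv2.COLOR_BGR2HSV)
# labels on tray
w2=snap("wrist"); f=w2["frame"]; h=cv2.cvtColor(f,cv2.COLOR_BGR2HSV)
m=cv2.inRange(h,(5,90,60),(18,255,255))
pts=[]
n,l,st,c=cv2.connectedComponentsWithStats(m)
for i in range(1,n):
    p=onz(w2,*c[i],.06,True); d=p-C
    if st[i,4]>150 and abs(d@X)<.12 and abs(d@Y)<.14:
        v,u=np.nonzero(l==i); W=np.array([onz(w2,a,b,.060,True) for a,b in zip(u,v)])-C
        print(st[i,4],"x",np.round(np.percentile(W@X,[1,99])*1000),"y",np.round(np.percentile(W@Y,[1,99])*1000))
```

```text
[0.55078697 0.07913793 0.28862551] 0.02330270473223771
turn [-1.000e-03  1.000e-03 -1.571e+00] shift [-114.5   57.8   -1.3] q6 -1.79 t 36.0
115102 x [-263.  166.] y [-461.  380.]
1016 x [-41.  15.] y [39. 69.]
981 x [-36.  20.] y [-73. -46.]
1160 x [-35.  20.] y [-17.  11.]
```

All three blocks lie inside the lip (x −41…20, y −73…69 mm). Next is the handle.

>>> move_arm(rows=[[[0, 0, 0.18], [-30, 15, 0], -0.5], [[0, 0, 0.36], [-60, 30, 0], -0.5], [[0, 0, 0.54], [-90, 45, 0], -0.5], [[0, 0, 0.72], [-114, 58, 0], -0.5], [[0, 0, 0.9], [-114, 58, 0], -0.5]])

```text
time: 36.67
eef_pos: [0.6559, 0.1544, 0.2848]
tcp_rot: [0.369, 0.929, -0.0, -0.0]
contact_force: [0.7, -0.9, -0.0]
finger_gap: 0.022
grasp_force: 0.0
```

>>> move_arm(rows=[[[0, 0, 0.18], [0, 0, 0], -0.5], [[0, 0, 0.36], [0, 0, 0], -0.5], [[0, 0, 0.54], [0, 0, 0], -0.5], [[0, 0, 0.671], [0, 0, 0], -0.5], [[0, 0, 0.671], [0, 0, 0], -0.5]])

```text
time: 37.3
eef_pos: [0.655, 0.1533, 0.2854]
tcp_rot: [0.652, 0.758, -0.0, -0.0]
contact_force: [-0.2, 0.1, -0.4]
finger_gap: 0.0219
grasp_force: 0.0
```

Run:
```python
from h import *
go((.6555,.1532,.200),.148); w=snap("wrist"); f=w["frame"]; h=cv2.cvtColor(f,cv2.COLOR_BGR2HSV)
e=proj(w,(.6555,.1532,.212),True); print("expected bar px",e)
m=cv2.inRange(h,(0,0,0),(180,255,60)); m[:int(e[1])-60]=0; m[290:]=0; m[:,:int(e[0])-60]=0; m[:,int(e[0])+60:]=0
n,l,st,c=cv2.connectedComponentsWithStats(m)
for i in range(1,n):
    if st[i,4]>100: print(st[i],c[i],onz(w,*c[i],.212,True))
```

```text
turn [-0.001 -0.     0.001] shift [-0.2  0.5 85.4] q6 -0.1 t 37.3
expected bar px (np.float64(317.57108664372834), np.float64(263.47033484789455))
[ 303  203   24   87 1541] [315.32835821 245.01881895] [0.65246172 0.16451034 0.212     ]
```

>>> move_arm(rows=[[[0, 0, 0], [0, 0, 25], -0.5], [[0, 0, 0], [0, 0, 50], -0.5], [[0, 0, 0], [0, 0, 70], -0.5], [[0, 0, 0], [0, 0, 85], -0.5], [[0, 0, 0], [0, 0, 85], -0.5]])

```text
time: 37.98
eef_pos: [0.6546, 0.1532, 0.1992]
tcp_rot: [0.653, 0.758, -0.001, -0.001]
contact_force: [-0.3, -0.1, -0.2]
finger_gap: 0.0215
grasp_force: 0.0
```

>>> move_arm(rows=[[[0, 0, 0], [0, 0, 0], -1], [[0, 0, 0], [0, 0, 0], -1], [[0, 0, 0], [0, 0, 0], -1], [[0, 0, 0], [0, 0, 0], -1], [[0, 0, 0], [0, 0, 0], -1]], newtons=30)

```text
time: 38.6
eef_pos: [0.6558, 0.1533, 0.2016]
tcp_rot: [0.653, 0.757, 0.001, 0.001]
contact_force: [1.0, -0.2, 3.8]
finger_gap: 0.0081
grasp_force: 29.9
```

>>> move_arm(rows=[[[0, 0, 0], [0, -26, -4], -1], [[0, 0, 0], [0, -52, -4], -1], [[0, 0, 0], [0, -78, 0], -1], [[0, 0, 0], [0, -103, 8], -1], [[0, 0, 0], [0, -119, 15], -1]])

```text
time: 39.22
eef_pos: [0.5375, 0.1358, 0.1852]
tcp_rot: [0.653, 0.757, 0.001, 0.001]
contact_force: [7.5, 1.7, -6.6]
finger_gap: 0.0085
grasp_force: 30.3
```

Run:
```python
from h import *
s=robot.sense(); print(s["eef_pos"],s["finger_gap"],s["contact_force"])
```

```text
[0.53751408 0.13575178 0.18515155] 0.00850434164705435 [ 7.47730746  1.65655306 -6.61418973]
```

>>> move_arm(rows=[[[0, 0, 0], [0, -15, 9], -1], [[0, 0, 0], [0, -29, 19], -1], [[0, 0, 0], [0, -42, 31], -1], [[0, 0, 0], [0, -54, 43], -1], [[0, 0, 0], [0, -65, 57], -1]])

```text
time: 39.85
eef_pos: [0.4758, 0.1266, 0.1293]
tcp_rot: [0.653, 0.757, 0.003, 0.002]
contact_force: [12.6, 3.7, -5.8]
finger_gap: 0.0079
grasp_force: 30.1
```

>>> move_arm(rows=[[[0, 0, 0], [0, -9, 15], -1], [[0, 0, 0], [0, -17, 31], -1], [[0, 0, 0], [0, -22, 47], -1], [[0, 0, 0], [0, -27, 62], -1], [[0, 0, 0], [0, -27, 64], -1]])

```text
time: 40.48
eef_pos: [0.4481, 0.1224, 0.0646]
tcp_rot: [0.653, 0.757, 0.001, 0.001]
contact_force: [4.7, 1.6, 0.8]
finger_gap: 0.0075
grasp_force: 29.5
```

Run:
```python
from h import *
s=robot.sense(); print(s["eef_pos"],s["finger_gap"],s["contact_force"])
```

```text
[0.44805495 0.12239361 0.0646248 ] 0.007507724373936617 [4.74807759 1.55170309 0.77737201]
```

>>> move_arm(rows=[[[0, 0, 0], [0, -1, 2], -1], [[0, 0, 0], [0, -1, 4], -1], [[0, 0, 0], [0, -1, 5], -1], [[0, 0, 0], [0, -1, 5], -1], [[0, 0, 0], [0, -1, 5], -1]])

```text
time: 41.1
eef_pos: [0.4471, 0.1223, 0.0601]
tcp_rot: [0.653, 0.757, 0.001, 0.001]
contact_force: [5.8, 2.2, -1.1]
finger_gap: 0.0071
grasp_force: 29.7
```

>>> move_arm(rows=[[[0, 0, 0], [0, 0, 0], -0.5], [[0, 0, 0], [0, 0, 0], -0.5], [[0, 0, 0], [0, 0, -20], -0.5], [[0, 0, 0], [0, 0, -40], -0.6], [[0, 0, 0], [0, 0, -50], -1]])

```text
time: 41.72
eef_pos: [0.4456, 0.122, 0.1103]
tcp_rot: [0.653, 0.757, 0.0, 0.0]
contact_force: [0.3, -0.3, -0.4]
finger_gap: 0.0099
grasp_force: 0.0
```

>>> move_arm(rows=[[[0, 0, 0], [0, 0, 0], -1], [[0, 0, 0], [0, 0, 0], -1], [[0, 0, 0], [0, 0, 5], -1], [[0, 0, 0], [0, 0, 12], -1], [[0, 0, 0], [0, 0, 18], -1]])

```text
time: 42.35
eef_pos: [0.4451, 0.122, 0.0907]
tcp_rot: [0.653, 0.757, -0.0, -0.0]
contact_force: [0.0, -0.1, -0.5]
finger_gap: 0.0004
grasp_force: 0.0
```

>>> move_arm(rows=[[[0, 0, 0], [0, 0, 2], -1], [[0, 0, 0], [0, 0, 4], -1], [[0, 0, 0], [0, 0, 6], -1], [[0, 0, 0], [0, 0, 8], -1], [[0, 0, 0], [0, 0, 8], -1]])

```text
time: 42.98
eef_pos: [0.4458, 0.1221, 0.0864]
tcp_rot: [0.653, 0.758, -0.0, -0.0]
contact_force: [-13.0, -1.1, 31.5]
finger_gap: 0.0004
grasp_force: 15.6
```

The hood bar top reads about 75.4 mm under 31 N, so the hood is fully down. Next is the left turnbutton.

>>> move_arm(rows=[[[0, 0, 0], [0, 0, -20], -1], [[0, 0, 0], [0, 0, -48], -0.3], [[0, 0, 0], [25, 0, -48], -0.3], [[0, 0, 0], [50, -1, -48], -0.3], [[0, 0, 0], [76, -1, -48], -0.3]])

```text
time: 43.6
eef_pos: [0.4335, 0.1977, 0.132]
tcp_rot: [0.653, 0.757, 0.0, 0.0]
contact_force: [-0.0, -0.4, 1.0]
finger_gap: 0.0311
grasp_force: 0.0
```

Run:
```python
from h import *
go((.4335,.1975,.064),.148); w=snap("wrist"); f=w["frame"]; h=cv2.cvtColor(f,cv2.COLOR_BGR2HSV)
e=proj(w,(.4335,.1975,.082),True); print(e)
m=cv2.inRange(h,(0,0,0),(180,255,50)); m[:int(e[1])-50]=0; m[292:]=0; m[:,:int(e[0])-40]=0; m[:,int(e[0])+30:]=0
n,l,st,c=cv2.connectedComponentsWithStats(m)
for i in range(1,n):
    if st[i,4]>100:
        v,u=np.nonzero(l==i); print(st[i],c[i],onz(w,*c[i],.082,True),cv2.minAreaRect(np.stack([u,v],1).astype(np.float32)))
```

```text
turn [ 0.001  0.    -0.   ] shift [-0.2 -0.1 68. ] q6 0.03 t 43.6
(np.float64(316.67726957406836), np.float64(279.14566271825737))
[310 234  14  58 737] [316.87652646 263.39755767] [0.43226833 0.20654172 0.082     ] ((316.5, 262.5), (57.0, 13.0), 90.0)
```

>>> move_arm(rows=[[[0, 0, 0], [0, 0, 20], -0.3], [[0, 0, 0], [0, 0, 40], -0.3], [[0, 0, 0], [0, 0, 58], -0.3], [[0, 0, 0], [0, 0, 68], -0.3], [[0, 0, 0], [0, 0, 68], -0.3]])

```text
time: 44.28
eef_pos: [0.4331, 0.1968, 0.0633]
tcp_rot: [0.653, 0.757, -0.0, -0.0]
contact_force: [0.1, 0.3, 0.3]
finger_gap: 0.0308
grasp_force: 0.0
```

>>> move_arm(rows=[[[0, 0, 0], [0, 0, 0], -1], [[0, 0, 0], [0, 0, 0], -1], [[0, 0, 0], [0, 0, 0], -1], [[0, 0, 0], [0, 0, 0], -1], [[0, 0, 0], [0, 0, 0], -1]])

```text
time: 44.9
eef_pos: [0.4337, 0.1971, 0.0643]
tcp_rot: [0.653, 0.757, 0.0, 0.0]
contact_force: [-1.8, -1.1, 5.6]
finger_gap: 0.0076
grasp_force: 30.0
```

>>> move_arm(rows=[[[0, 0, 0.16], [0, 0, 0], -1], [[0, 0, 0.32], [0, 0, 0], -1], [[0, 0, 0.48], [0, 0, 0], -1], [[0, 0, 0.64], [0, 0, 0], -1], [[0, 0, 0.8], [0, 0, 0], -1]])

```text
time: 45.52
eef_pos: [0.4327, 0.1974, 0.0643]
tcp_rot: [0.897, 0.441, -0.001, -0.0]
contact_force: [-6.1, 0.9, 11.3]
finger_gap: 0.0078
grasp_force: 30.0
```

>>> move_arm(rows=[[[0, 0, 0.16], [0, 0, 0], -1], [[0, 0, 0.32], [0, 0, 0], -1], [[0, 0, 0.48], [0, 0, 0], -1], [[0, 0, 0.64], [0, 0, 0], -1], [[0, 0, 0.79], [0, 0, 0], -1]])

```text
time: 46.15
eef_pos: [0.4322, 0.1982, 0.0643]
tcp_rot: [0.998, 0.062, -0.001, -0.001]
contact_force: [-7.8, 5.8, 11.6]
finger_gap: 0.0078
grasp_force: 30.0
```

Run:
```python
from h import *
s=robot.sense(); Rt=R.from_quat(s["tcp_rot"]).as_matrix(); print(s["eef_pos"],s["finger_gap"],s["contact_force"],s["moment"],"theta",.148-np.arctan2(Rt[1,1],Rt[0,1]))
```

```text
[0.43218632 0.19820762 0.06426519] 0.0077986886940757125 [-7.78523525  5.80461305 11.62272831] [0.8197971  1.39749714 0.33378643] theta 1.5949450104818523
```

>>> move_arm(rows=[[[0, 0, 0], [0, 0, 0], -0.4], [[0, 0, 0], [0, 0, 0], -0.4], [[0, 0, 0], [0, 0, -20], -0.4], [[0, 0, 0], [0, 0, -45], -0.3], [[0, 0, 0], [0, 0, -68], -0.3]])

```text
time: 46.78
eef_pos: [0.4335, 0.1968, 0.1323]
tcp_rot: [0.998, 0.065, 0.0, 0.0]
contact_force: [1.0, 0.2, -0.3]
finger_gap: 0.031
grasp_force: 0.0
```

>>> move_arm(rows=[[[0, 0, -0.16], [1, 30, 0], -0.3], [[0, 0, -0.32], [3, 65, 0], -0.3], [[0, 0, -0.48], [4, 100, 0], -0.3], [[0, 0, -0.64], [6, 135, 0], -0.3], [[0, 0, -0.8], [6, 147, 0], -0.3]])

```text
time: 47.4
eef_pos: [0.4588, 0.05, 0.1317]
tcp_rot: [0.893, 0.45, 0.0, 0.0]
contact_force: [0.5, 0.5, -0.2]
finger_gap: 0.0305
grasp_force: 0.0
```

>>> move_arm(rows=[[[0, 0, -0.16], [0, 0, 0], -0.3], [[0, 0, -0.32], [0, 0, 0], -0.3], [[0, 0, -0.48], [0, 0, 0], -0.3], [[0, 0, -0.64], [0, 0, 0], -0.3], [[0, 0, -0.79], [0, 0, 0], -0.3]])

```text
time: 48.02
eef_pos: [0.4583, 0.0518, 0.1316]
tcp_rot: [0.651, 0.759, -0.0, 0.0]
contact_force: [1.2, 0.7, -0.8]
finger_gap: 0.0307
grasp_force: 0.0
```

```bash
cat >> h.py <<'E'
def fin(w,p,z,vmax=50,dx=40,dy=60,red=False,ym=292):
    h=cv2.cvtColor(w["frame"],cv2.COLOR_BGR2HSV); e=proj(w,(*p,z),True); print("exp",np.round(e,1))
    m=cv2.inRange(h,(0,0,0),(180,255,vmax)) if not red else cv2.inRange(h,(0,150,70),(8,255,255))|cv2.inRange(h,(172,150,70),(180,255,255))
    a,b=int(e[0]),int(e[1]); k=np.zeros_like(m); k[max(b-dy,0):min(b+dy,ym),max(a-dx,0):a+dx]=1; m*=k
    n,l,st,c=cv2.connectedComponentsWithStats(m)
    for i in range(1,n):
        if st[i,4]>100:
            v,u=np.nonzero(l==i); W=np.array([onz(w,s,t,z,True)[:2]*1000 for s,t in zip(u,v)]).astype(np.float32)
            r=cv2.minAreaRect(W); bx=cv2.boxPoints(r); L=max(bx[1]-bx[0],bx[2]-bx[1],key=np.linalg.norm)
            print(st[i],"ctr",np.round(r[0],1),np.round(r[1],1),"dir",np.degrees(np.arctan2(L[1],L[0])).round(1)%180)
E
python3 - <<'E'
from h import *
go((.457,.053,.064),.148); w=snap("wrist"); fin(w,(.457,.053),.082)
fin(w,(.4335,.1975),.082)
E
```

```text
turn [-0.     0.     0.006] shift [ 1.4 -1.1 67.6] q6 -0.3 t 48.0
exp [314.8 276.7]
[305 240  14  52 695] ctr [454.3  58.7] [ 7.1 29.2] dir 98.8
exp [312.3  -4.5]
[ 279    0   68   21 1302] ctr [434.8 189.8] [32.8 11.3] dir 8.5
```

>>> move_arm(rows=[[[0, 0, 0], [1, -2, 20], -0.3], [[0, 0, 0], [1, -2, 40], -0.3], [[0, 0, 0], [1, -2, 58], -0.3], [[0, 0, 0], [1, -2, 68], -0.3], [[0, 0, 0], [1, -2, 68], -0.3]])

```text
time: 48.7
eef_pos: [0.4556, 0.0527, 0.0632]
tcp_rot: [0.653, 0.757, -0.0, -0.001]
contact_force: [-1.0, 0.4, 1.0]
finger_gap: 0.0308
grasp_force: 0.0
```

>>> move_arm(rows=[[[0, 0, 0], [0, 0, 0], -1], [[0, 0, 0], [0, 0, 0], -1], [[0, 0, 0], [0, 0, 0], -1], [[0, 0, 0], [0, 0, 0], -1], [[0, 0, 0], [0, 0, 0], -1]])

```text
time: 49.32
eef_pos: [0.4555, 0.0526, 0.0642]
tcp_rot: [0.653, 0.758, -0.001, -0.0]
contact_force: [-5.0, -1.3, 6.4]
finger_gap: 0.0075
grasp_force: 30.0
```

>>> move_arm(rows=[[[0, 0, 0.16], [0, 0, 0], -1], [[0, 0, 0.32], [0, 0, 0], -1], [[0, 0, 0.48], [0, 0, 0], -1], [[0, 0, 0.64], [0, 0, 0], -1], [[0, 0, 0.8], [0, 0, 0], -1]])

```text
time: 49.95
eef_pos: [0.4584, 0.0518, 0.0644]
tcp_rot: [0.897, 0.441, 0.002, 0.002]
contact_force: [8.7, -5.8, -10.0]
finger_gap: 0.0078
grasp_force: 30.0
```

>>> move_arm(rows=[[[0, 0, 0.16], [0, 0, 0], -1], [[0, 0, 0.32], [0, 0, 0], -1], [[0, 0, 0.48], [0, 0, 0], -1], [[0, 0, 0.64], [0, 0, 0], -1], [[0, 0, 0.8], [0, 0, 0], -1]])

```text
time: 50.58
eef_pos: [0.4599, 0.0493, 0.0644]
tcp_rot: [0.998, 0.057, 0.004, 0.003]
contact_force: [11.3, -15.9, -14.5]
finger_gap: 0.0077
grasp_force: 30.0
```

Run:
```python
from h import *
s=robot.sense(); Rt=R.from_quat(s["tcp_rot"]).as_matrix(); print(s["eef_pos"],s["finger_gap"],s["contact_force"],s["moment"],"theta",.148-np.arctan2(Rt[1,1],Rt[0,1]))
```

```text
[0.45989993 0.04927482 0.06444761] 0.007692729660177965 [ 11.26128668 -15.92397571 -14.52489098] [-2.54222681 -1.69799361  0.41794759] theta 1.6042963759319797
```

>>> move_arm(rows=[[[0, 0, 0], [0, 0, 0], -0.4], [[0, 0, 0], [0, 0, 0], -0.4], [[0, 0, 0], [0, 0, -25], -0.4], [[0, 0, 0], [0, 0, -60], -0.3], [[0, 0, 0], [0, 0, -110], -0.3]])

```text
time: 51.2
eef_pos: [0.4546, 0.0533, 0.1738]
tcp_rot: [0.998, 0.06, -0.002, -0.0]
contact_force: [1.8, 1.1, 0.2]
finger_gap: 0.0308
grasp_force: 0.0
```

>>> move_arm(rows=[[[0, 0, -0.18], [0, 0, 0], -0.3], [[0, 0, -0.36], [0, 0, 0], -0.3], [[0, 0, -0.54], [0, 0, 0], -0.3], [[0, 0, -0.72], [0, 0, 0], -0.3], [[0, 0, -0.9], [0, 0, 0], -0.3]])

```text
time: 51.82
eef_pos: [0.4557, 0.0532, 0.1737]
tcp_rot: [0.871, 0.491, -0.0, -0.0]
contact_force: [0.4, 0.1, -0.8]
finger_gap: 0.0306
grasp_force: 0.0
```

>>> move_arm(rows=[[[0, 0, -0.18], [0, 0, 0], -0.3], [[0, 0, -0.36], [0, 0, 0], -0.3], [[0, 0, -0.54], [0, 0, 0], -0.3], [[0, 0, -0.72], [0, 0, 0], -0.3], [[0, 0, -0.9], [0, 0, 0], -0.3]])

```text
time: 52.45
eef_pos: [0.4557, 0.0532, 0.1737]
tcp_rot: [0.571, 0.821, 0.0, -0.0]
contact_force: [-0.2, 0.5, 0.5]
finger_gap: 0.0305
grasp_force: 0.0
```

Run:
```python
from h import *
w=snap("wrist"); fin(w,(.457,.053),.082); fin(w,(.4335,.1975),.082)
s=robot.sense(); Rt=R.from_quat(s["tcp_rot"]).as_matrix(); print(s["eef_pos"],np.arctan2(Rt[1,1],Rt[0,1]),s["joint_positions"].round(2))
go((.4645,.286,.17))
```

```text
exp [318.9 254.1]
[ 291  239   49   31 1087] ctr [455.1  52.5] [32.6 15.9] dir 7.4
exp [366.   27.1]
[ 337   19   56   31 1138] ctr [434.1 192.6] [32.6 14.7] dir 8.9
[0.45568502 0.05316882 0.17369965] 0.3621306514699498 [-0.14  0.    1.96  0.    1.18 -0.51]
turn [-0. -0. -0.] shift [214.6  90.7   3.8] q6 -0.51 t 52.5
```

Both turnbuttons are square across (fin directions 7.4° and 8.9° against the cabinet's 8.5°). Next is the isolator.

>>> move_arm(rows=[[[0, 0, -0.17], [43, 18, 0], -0.3], [[0, 0, -0.34], [86, 36, 0], -0.3], [[0, 0, -0.51], [129, 55, 0], -0.3], [[0, 0, -0.68], [172, 73, 0], -0.3], [[0, 0, -0.85], [215, 91, 0], -0.3]])

```text
time: 53.12
eef_pos: [0.4679, 0.2877, 0.1738]
tcp_rot: [0.184, 0.983, 0.0, -0.0]
contact_force: [0.4, -0.4, 0.4]
finger_gap: 0.0307
grasp_force: 0.0
```

>>> move_arm(rows=[[[0, 0, -0.17], [0, 0, 0], -0.3], [[0, 0, -0.34], [0, 0, 0], -0.3], [[0, 0, -0.507], [0, 0, 0], -0.3], [[0, 0, -0.507], [0, 0, 0], -0.3], [[0, 0, -0.507], [0, 0, 0], -0.3]])

```text
time: 53.75
eef_pos: [0.4682, 0.2859, 0.1737]
tcp_rot: [-0.065, 0.998, 0.0, -0.0]
contact_force: [0.3, -0.7, -0.2]
finger_gap: 0.0308
grasp_force: 0.0
```

Run:
```python
from h import *
w=snap("wrist"); fin(w,(.4645,.286),.089,red=True); go((.4645,.286,.070),1.719)
```

```text
exp [319.6 253.1]
[ 311  207   20   78 1307] ctr [460.3 286.1] [50.6 11.7] dir 8.1
turn [ 0.    -0.    -0.017] shift [  3.6   0.6 103.7] q6 -1.37 t 53.8
```

>>> move_arm(rows=[[[0, 0, -0.017], [4, 0, 30], -0.3], [[0, 0, -0.017], [4, 0, 60], -0.3], [[0, 0, -0.017], [4, 0, 85], -0.3], [[0, 0, -0.017], [4, 0, 103], -0.3], [[0, 0, -0.017], [4, 0, 103], -0.3]])

```text
time: 54.42
eef_pos: [0.4634, 0.285, 0.0695]
tcp_rot: [-0.075, 0.997, -0.0, -0.001]
contact_force: [0.8, 0.2, -0.2]
finger_gap: 0.0309
grasp_force: 0.0
```

>>> move_arm(rows=[[[0, 0, 0], [0, 0, 0], -1], [[0, 0, 0], [0, 0, 0], -1], [[0, 0, 0], [0, 0, 0], -1], [[0, 0, 0], [0, 0, 0], -1], [[0, 0, 0], [0, 0, 0], -1]], newtons=40)

```text
time: 55.05
eef_pos: [0.4649, 0.288, 0.0719]
tcp_rot: [-0.075, 0.997, 0.002, 0.001]
contact_force: [-0.8, 12.1, -3.0]
finger_gap: 0.0118
grasp_force: 40.0
```

>>> move_arm(rows=[[[0, 0, 0.16], [0, 0, 0], -1], [[0, 0, 0.32], [0, 0, 0], -1], [[0, 0, 0.48], [0, 0, 0], -1], [[0, 0, 0.64], [0, 0, 0], -1], [[0, 0, 0.8], [0, 0, 0], -1]])

```text
time: 55.68
eef_pos: [0.4648, 0.2877, 0.0719]
tcp_rot: [0.321, 0.947, 0.002, 0.0]
contact_force: [-0.1, 9.0, -2.4]
finger_gap: 0.0117
grasp_force: 40.0
```

>>> move_arm(rows=[[[0, 0, 0.16], [0, 0, 0], -1], [[0, 0, 0.32], [0, 0, 0], -1], [[0, 0, 0.48], [0, 0, 0], -1], [[0, 0, 0.64], [0, 0, 0], -1], [[0, 0, 0.8], [0, 0, 0], -1]])

```text
time: 56.3
eef_pos: [0.4647, 0.2876, 0.0719]
tcp_rot: [0.665, 0.747, 0.002, -0.001]
contact_force: [-1.3, 9.0, -1.2]
finger_gap: 0.0115
grasp_force: 40.0
```

Run:
```python
from h import *
s=robot.sense(); Rt=R.from_quat(s["tcp_rot"]).as_matrix(); print(s["eef_pos"],s["finger_gap"],s["contact_force"],s["moment"],"theta",1.719-np.arctan2(Rt[1,1],Rt[0,1]))
```

```text
[0.46465261 0.28756929 0.07192452] 0.011480077612949662 [-1.31498565  9.03389082 -1.1560879 ] [1.46738239 0.36744764 0.59848521] theta 1.6019394199876438
```

>>> move_arm(rows=[[[0, 0, 0], [0, 0, 0], -0.3], [[0, 0, 0], [0, 0, 0], -0.3], [[0, 0, 0], [0, 0, -25], -0.3], [[0, 0, 0], [0, 0, -60], -0.3], [[0, 0, 0], [0, 0, -100], -0.3]])

```text
time: 56.92
eef_pos: [0.4641, 0.2848, 0.1715]
tcp_rot: [0.662, 0.749, -0.001, -0.0]
contact_force: [0.1, -0.2, -0.1]
finger_gap: 0.0309
grasp_force: 0.0
```

Run:
```python
from h import *
w=snap("wrist"); fin(w,(.4647,.2876),.089,red=True,dx=60); go((.5636,.3024,.17),.148)
```

```text
exp [318.3 253.9]
[ 308  209   21   77 1336] ctr [464.2 291.2] [12.  49.7] dir 98.7
turn [ 0.008 -0.001 -0.025] shift [ 4.3 97.6  8.5] q6 0.21 t 57.0
```

The isolator is fully on (wing at 98.7°). Next is the selector.

>>> move_arm(rows=[[[0, 0, -0.025], [2, 40, 0], -0.3], [[0, 0, -0.025], [4, 80, 0], -0.3], [[0, 0, -0.025], [4, 98, 0], -0.3], [[0, 0, -0.025], [4, 98, 0], -0.3], [[0, 0, -0.025], [4, 98, 0], -0.3]])

```text
time: 57.6
eef_pos: [0.5603, 0.301, 0.1703]
tcp_rot: [0.653, 0.757, -0.001, -0.0]
contact_force: [-0.4, -0.9, -0.0]
finger_gap: 0.0308
grasp_force: 0.0
```

Run:
```python
from h import *
w=snap("wrist"); fin(w,(.5636,.3024),.089,dx=28,vmax=60); go((.5636,.3024,.070),.148)
```

```text
exp [322.4 257.2]
[ 302  211   40   78 1856] ctr [562.4 306.4] [23.8 50.2] dir 98.3
turn [-0.001  0.    -0.001] shift [  0.8   3.6 100.5] q6 0.16 t 57.6
```

>>> move_arm(rows=[[[0, 0, 0], [1, 3, 30], -0.3], [[0, 0, 0], [1, 3, 60], -0.3], [[0, 0, 0], [1, 3, 85], -0.3], [[0, 0, 0], [1, 3, 99], -0.3], [[0, 0, 0], [1, 3, 99], -0.3]])

```text
time: 58.28
eef_pos: [0.563, 0.3025, 0.0709]
tcp_rot: [0.653, 0.757, -0.001, -0.001]
contact_force: [0.1, 1.0, -0.3]
finger_gap: 0.0308
grasp_force: 0.0
```

>>> move_arm(rows=[[[0, 0, 0], [0, 0, 0], -1], [[0, 0, 0], [0, 0, 0], -1], [[0, 0, 0], [0, 0, 0], -1], [[0, 0, 0], [0, 0, 0], -1], [[0, 0, 0], [0, 0, 0], -1]])

```text
time: 58.9
eef_pos: [0.5636, 0.3028, 0.0731]
tcp_rot: [0.653, 0.757, -0.0, -0.0]
contact_force: [-5.3, -1.5, 6.4]
finger_gap: 0.0117
grasp_force: 40.0
```

>>> move_arm(rows=[[[0, 0, 0.14], [0, 0, 0], -1], [[0, 0, 0.28], [0, 0, 0], -1], [[0, 0, 0.42], [0, 0, 0], -1], [[0, 0, 0.56], [0, 0, 0], -1], [[0, 0, 0.7], [0, 0, 0], -1]])

```text
time: 59.52
eef_pos: [0.5635, 0.3028, 0.0731]
tcp_rot: [0.874, 0.485, -0.0, -0.0]
contact_force: [-5.7, -0.9, 6.1]
finger_gap: 0.0117
grasp_force: 40.0
```

>>> move_arm(rows=[[[0, 0, 0.15], [0, 0, 0], -1], [[0, 0, 0.3], [0, 0, 0], -1], [[0, 0, 0.45], [0, 0, 0], -1], [[0, 0, 0.6], [0, 0, 0], -1], [[0, 0, 0.7], [0, 0, 0], -1]])

```text
time: 60.15
eef_pos: [0.5634, 0.3029, 0.073]
tcp_rot: [0.988, 0.156, -0.0, -0.0]
contact_force: [-6.0, -1.6, 6.6]
finger_gap: 0.0117
grasp_force: 40.0
```

Run:
```python
from h import *
s=robot.sense(); Rt=R.from_quat(s["tcp_rot"]).as_matrix(); print(s["eef_pos"],s["finger_gap"],s["contact_force"],s["moment"],"theta",.148-np.arctan2(Rt[1,1],Rt[0,1]))
```

```text
[0.56341989 0.30289978 0.07304601] 0.011732291637473776 [-6.02442807 -1.63775141  6.60851749] [-0.11926369  1.10672865  0.19977672] theta 1.4048409561788529
```

>>> move_arm(rows=[[[0, 0, 0], [0, 0, 0], -0.3], [[0, 0, 0], [0, 0, 0], -0.3], [[0, 0, 0], [0, 0, -30], -0.3], [[0, 0, 0], [0, 0, -70], -0.3], [[0, 0, 0], [0, 0, -100], -0.3]])

```text
time: 60.78
eef_pos: [0.5646, 0.3027, 0.1736]
tcp_rot: [0.987, 0.159, 0.001, -0.0]
contact_force: [0.1, -0.2, 0.4]
finger_gap: 0.0307
grasp_force: 0.0
```

Run:
```python
from h import *
w=snap("wrist"); fin(w,(.5636,.3028),.089,dx=28,vmax=60)
f=w["frame"]; h=cv2.cvtColor(f,cv2.COLOR_BGR2HSV)
g=cv2.inRange(h,(50,130,80),(75,255,255)); n,l,st,c=cv2.connectedComponentsWithStats(g)
ax=np.array([.5636,.3028,.036])
for i in range(1,n):
    p=onz(w,*c[i],.036,True)
    if st[i,4]>5 and np.linalg.norm(p-ax)<.06: d=p-ax; print("green dot",c[i].round(),st[i,4],np.degrees(np.arctan2(d[1],d[0])),np.linalg.norm(d))
t=snap("wrist")
# white pointer line on wing top
m=cv2.inRange(h,(0,0,150),(180,60,255)); n,l,st,c=cv2.connectedComponentsWithStats(m)
for i in range(1,n):
    p=onz(w,*c[i],.089,True)
    if st[i,4]>3 and np.linalg.norm(p[:2]-ax[:2])<.03: d=p-ax; print("white",c[i].round(),st[i,4],np.degrees(np.arctan2(d[1],d[0])),np.linalg.norm(d[:2]))
```

```text
exp [314.3 260.3]
[ 296  214   41   78 1882] ctr [568.8 301.7] [50.6 24.9] dir 31.9
green dot [316. 193.] 71 16.87344582054525 0.033632901807041274
white [316. 232.] 15 14.436909906907408 0.018562903851061303
```

Pointer and green dot line up (both at column 316). I do one last check from above the cabinet.

>>> move_arm(rows=[[[0, 0, 0], [0, 0, -50], -0.3], [[0, 0, 0], [0, 0, -110], -0.3], [[0, 0, 0], [-20, 55, -120], -0.3], [[0, 0, 0], [-40, 105, -120], -0.3], [[0, 0, 0], [-56, 153, -120], -0.3]])

```text
time: 61.5
eef_pos: [0.558, 0.1382, 0.2906]
tcp_rot: [0.987, 0.159, -0.0, 0.0]
contact_force: [-1.5, 0.1, -0.7]
finger_gap: 0.0309
grasp_force: 0.0
```

Run:
```python
from h import *
w=snap("wrist"); fin(w,(.455,.0528),.082,ym=470); fin(w,(.4335,.1975),.082,ym=470); fin(w,(.4647,.2876),.089,red=True,ym=470)
h=cv2.cvtColor(w["frame"],cv2.COLOR_BGR2HSV)
m=cv2.inRange(h,(4,70,50),(20,255,255)); n,l,st,c=cv2.connectedComponentsWithStats(m)
for i in range(1,n):
    p=onz(w,*c[i],.06,True); d=p-C
    if st[i,4]>100 and abs(d@X)<.09 and abs(d@Y)<.11:
        v,u=np.nonzero(l==i); W=np.array([onz(w,a,b,.06,True) for a,b in zip(u,v)])-C
        print(st[i,4],"x",np.round(np.percentile(W@X,[1,99])*1000),"y",np.round(np.percentile(W@Y,[1,99])*1000))
s=robot.sense(); print(s["eef_pos"],s["contact_force"],s["time"])
```

```text
exp [361.2 327.5]
[321 294   7  24 107] ctr [468.1  99.4] [27.   6.1] dir 18.5
[ 321  295   80   92 4194] ctr [436.5  39.2] [121.4  95.7] dir 15.6
exp [225.5 306.3]
[223 280  13  38 327] ctr [443.1 195.7] [45.5 11.4] dir 8.4
[ 185  295   80   71 3498] ctr [398.5 195.5] [ 89.1 107.8] dir 112.0
exp [149.7 256.7]
[133 234  48  30 813] ctr [473.3 282. ] [27.9 52.2] dir 91.1
112790 x [-204.  234.] y [-460.  413.]
[0.55846043 0.132897   0.29039461] [ 2.03751075 -2.82764982 -0.25962054] 61.55
```

>>> move_arm(rows=[[[0, 0, 0], [0, 0, 0], -0.3], [[0, 0, 0], [0, 0, 0], -0.3], [[0, 0, 0], [0, 0, 0], -0.3], [[0, 0, 0], [0, 0, 0], -0.3], [[0, 0, 0], [0, 0, 0], -0.3]])

```text
time: 62.18
eef_pos: [0.5585, 0.1404, 0.2916]
tcp_rot: [0.987, 0.159, -0.0, -0.0]
contact_force: [-0.7, 0.4, 0.2]
finger_gap: 0.0308
grasp_force: 0.0
```

```bash
python3 -c "
from workcell import robot
print(robot.sign_off())"
```

```text
the job is handed in; nothing more can be done
None
```

The drying run is started and handed in at about 62 s: the blue, brown and green blocks are flat on the tray, the hood is down and held by both turnbuttons, the isolator is on, and the selector is at its green dot; my last overall look, after the final move, was blocked by the gripper, so this rests on checks made after each step.

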